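# Inspect the frame weights and put them away in the drawer

## Robot

A 7-joint arm with a two-finger parallel gripper is mounted at the origin on the work surface. World frame = base frame: x ahead of the robot, y to its left, z up, the work surface at z = 0. Lengths are in m, angles in rad, forces in N, time in s.
With the tool pointing down it reaches from about 0.4 to 0.85 m from the base axis. Payload 6.9 kg.
Tool frame: the origin (TCP) lies where the fingers leave the gripper's body, on its centre line; the fingertips stand 73 mm ahead of it and the grasp point (between the pads) lies 54 mm ahead of it; z points along the fingers, y is the line along which they close (so a half turn about z gives the same grasp; the last joint's range is limited). The gripper opens to 85 mm and grips with 20 to 120 N. Pads are 22 mm wide; open, the fingers measure 114 mm over their backs; the gripper's body (76 mm by 85 mm) begins 54 mm behind the grasp point. The pads swing forward as they close: fully open they stand 13 mm farther back than shut.
Start: joints at [1.31, 0.507, -0.238, 1.5, 0.126, 1.149, -0.155], TCP at [0.224, -0.583, 0.304] pointing down, gripper open.
Joint ranges: [-3.08, 3.08], [-0.24, 2.05], [-1.43, 1.35], [0, 2.5], [-1.52, 4.66], [0.17, 1.96], [-2.89, 2.89]. Speed limits (rad/s): [2.39, 2.39, 3.14, 3.14, 3.14, 3.14, 3.14].

## Interface

Orientations are given as [roll, pitch, yaw] about the fixed x, y, z axes, in that order (R = Rz(yaw) Ry(pitch) Rx(roll)).
In Python, from workcell import bot gives the robot as it stands.
- The arm moves only by the tool play_rows, never from a script. Its argument "plan" is a list of rows, each an object of numbers: "dx", "dy", "dz": the shift along the tool's x, y, z in m; "yaw": the turn about the tool's z in rad. In form: [{"dx": .., "dy": .., "dz": .., "yaw": ..}, ...]. A call has 1 to 12 rows; each row is the pose to reach, as a shift and turn from the pose commanded when the call began, along the tool's axes at that moment; what a row does not reach only later rows make up. A row lasts 1/12 s, in which the tool goes at most 41.7 mm and 7.16 degrees, less where a joint would pass 70% of its speed; a pose out of reach is approached as far as the arm can. A call with a gripper value outside its range is refused whole. "gripper" is the finger opening in m, from 0 to 0.0854, set as the call begins (left out, the last holds). The fingers move at their own pace and stop on an object; the grip force is fixed at half the most. Time passes only in rows, so rows that repeat a pose let the fingers close. It gives the time, the measured TCP pose, the force, the opening and the grip force at its end, in the units of the state.
- bot.get_obs(): the state, without advancing time (a new reading comes with each control period).
- bot.camera(name): name is "scene" or "top"; returns a dict with "image" (480x640x3 uint8, red, green, blue), "intrinsics" (3x3 intrinsics, pixels), "eye" and "attitude" of the camera in the world. Camera axes: x right, y down, z forward; pixel columns grow to the right and rows downward; lengths in m; the calibration is good to about 2 mm. A picture is of the moment at which its call begins. There is no depth.
- bot.close_job(): hands the job in; it is judged then, once.
The state is a dict: "time_s": time; "joints": joint angles; "qvel": joint speeds; "effort": joint torques, N m; "ee_pos": TCP position; "orientation": TCP orientation; "wrist_force": force on the tool from outside, world axes, zero at the start; "moment": the same for the moment, N m; "grip_width": opening from 0.0 (shut) to 1.0 (fully open); "grip_force": force on a finger pad.
Only numpy, scipy, OpenCV 4.12 (cv2) and the standard library are available. Lean on these libraries where they do the work, as an engineer would, in place of code of your own. Each camera call takes 0.05 s, during which the arm holds its last target. There are 200 camera calls.

## Task

Check the two or three blue frame weights on the bench, starting with the largest and ending with the smallest: lift each by its post, upright, and turn it so that its one-stud side, then its two-stud side, then its three-stud side is held for about a second square to the inspection camera's lens, centred on the lens and about 70 mm from it. Each weight then goes into the drawer of the plywood unit, standing upright on the drawer's floor, and at the end the drawer must be pushed fully shut. Leave everything else on the bench where it is, and do not bump the camera or the glass rack.

Things in the scene. Friction and masses are not known exactly. Their poses are not given: they have to be found in the camera images.
- large_weight: large frame weight (may be absent): blue iron three-sided prism, equal sides of 112 mm, 36 mm high, 0.8 kg; on top a square steel post to grip, 20 x 20 mm (along body x, y), 46 mm tall, and one, two or three brass studs beside each edge. Origin: centre of base, z up; side one faces +x, two and three at 120 and 240 deg counter-clockwise from above; centre to side 32.3 mm
- large_weight_side1 (a point): centre of the large weight's one-stud side, 18 mm above its base; x points straight out of that side, z up
- large_weight_side2 (a point): centre of the large weight's two-stud side, 18 mm above its base; x points straight out of that side, z up
- large_weight_side3 (a point): centre of the large weight's three-stud side, 18 mm above its base; x points straight out of that side, z up
- medium_weight: medium frame weight (may be absent): blue iron three-sided prism, equal sides of 98 mm, 30 mm high, 0.6 kg; on top a square steel post to grip, 20 x 20 mm (along body x, y), 46 mm tall, and one, two or three brass studs beside each edge. Origin: centre of base, z up; side one faces +x, two and three at 120 and 240 deg counter-clockwise from above; centre to side 28.3 mm
- medium_weight_side1 (a point): centre of the medium weight's one-stud side, 15 mm above its base; x points straight out of that side, z up
- medium_weight_side2 (a point): centre of the medium weight's two-stud side, 15 mm above its base; x points straight out of that side, z up
- medium_weight_side3 (a point): centre of the medium weight's three-stud side, 15 mm above its base; x points straight out of that side, z up
- small_weight: small frame weight (may be absent): blue iron three-sided prism, equal sides of 84 mm, 24 mm high, 0.45 kg; on top a square steel post to grip, 20 x 20 mm (along body x, y), 46 mm tall, and one, two or three brass studs beside each edge. Origin: centre of base, z up; side one faces +x, two and three at 120 and 240 deg counter-clockwise from above; centre to side 24.2 mm
- small_weight_side1 (a point): centre of the small weight's one-stud side, 12 mm above its base; x points straight out of that side, z up
- small_weight_side2 (a point): centre of the small weight's two-stud side, 12 mm above its base; x points straight out of that side, z up
- small_weight_side3 (a point): centre of the small weight's three-stud side, 12 mm above its base; x points straight out of that side, z up
- inspector: the small aluminium inspection camera on a column with a foot of 100 x 80 mm, fixed to the bench, 152 mm high; origin under the camera on the bench; it looks towards its own -x; lens front 30 mm before the origin at 120 mm height; z up
- focus (a point): the inspection camera's focus point: in front of its lens centre by 70 mm, 120 mm above the bench; x points from here to the lens, z up
- drawer (a joint): the one drawer of the plywood unit, which stands fixed on the bench, 260 mm deep (x), 420 wide (y), 130 high with its front towards its own -x: metres pulled out along the unit's -x, 0 shut, 0.19 fully out
- drawer_handle (a point): middle of the drawer's handle, a level steel bar of 10 mm diameter and 120 mm length along y, 95 mm above the bench and 45 mm in front of the drawer's front panel, reachable from above; moves with the drawer; with the drawer shut it lies 60 mm before the unit's front edge
- drawer_floor (a point): point on the drawer's inner floor, midway across and 50 mm behind the inside of the front panel, 18 mm above the bench; moves with the drawer; x points into the unit, z up; when shut it lies 50 mm behind the unit's front edge; the inside is 232 mm (x) by 372 mm (y), side walls 50 mm high, front panel top 114 mm above the bench
- glass_rack: rack of glass sheets behind a low green gate of steel bars, left side of the bench, fixed, 500 x 170 mm, 220 high; fragile
- mallet: hickory mallet lying on the bench, 265 mm long
- glazing_tool: red plastic glazing tool, 160 mm long, flat on the bench
- clip: brass offset clip, 80 mm long
- glue: yellow glue bottle, 60 mm across, 150 high
- jar: glass jar with steel cap, 70 mm across, 80 high
- corner_sample: L-shaped sample of dark moulding, 110 mm
Things that resemble listed ones, but are neither listed nor needed, are in the scene too. What is shaped like the large_weight but pink is not meant. Leave any red look-alike of the small_weight alone.

How it is judged:
On the way, in this order (a step that is already met when the one before it is completed fails the run):
1. the large weight's one-stud side is held at the focus point, facing the lens (x of large_weight_side1 in the frame of focus between -0.025 and 0.025 m and y of large_weight_side1 in the frame of focus between -0.02 and 0.02 m and z of large_weight_side1 in the frame of focus between -0.02 and 0.02 m and angle between the x axis of large_weight_side1 and the x axis of focus, either way round below 0.2 rad and angle between large_weight_side1's own z axis and vertical below 0.2 rad), for 0.3 s.
2. the large weight's two-stud side is held at the focus point, facing the lens (x of large_weight_side2 in the frame of focus between -0.025 and 0.025 m and y of large_weight_side2 in the frame of focus between -0.02 and 0.02 m and z of large_weight_side2 in the frame of focus between -0.02 and 0.02 m and angle between the x axis of large_weight_side2 and the x axis of focus, either way round below 0.2 rad and angle between large_weight_side2's own z axis and vertical below 0.2 rad), for 0.3 s.
3. the large weight's three-stud side is held at the focus point, facing the lens (x of large_weight_side3 in the frame of focus between -0.025 and 0.025 m and y of large_weight_side3 in the frame of focus between -0.02 and 0.02 m and z of large_weight_side3 in the frame of focus between -0.02 and 0.02 m and angle between the x axis of large_weight_side3 and the x axis of focus, either way round below 0.2 rad and angle between large_weight_side3's own z axis and vertical below 0.2 rad), for 0.3 s.
4. the medium weight's one-stud side is held at the focus point, facing the lens (x of medium_weight_side1 in the frame of focus between -0.025 and 0.025 m and y of medium_weight_side1 in the frame of focus between -0.02 and 0.02 m and z of medium_weight_side1 in the frame of focus between -0.02 and 0.02 m and angle between the x axis of medium_weight_side1 and the x axis of focus, either way round below 0.2 rad and angle between medium_weight_side1's own z axis and vertical below 0.2 rad), for 0.3 s.
5. the medium weight's two-stud side is held at the focus point, facing the lens (x of medium_weight_side2 in the frame of focus between -0.025 and 0.025 m and y of medium_weight_side2 in the frame of focus between -0.02 and 0.02 m and z of medium_weight_side2 in the frame of focus between -0.02 and 0.02 m and angle between the x axis of medium_weight_side2 and the x axis of focus, either way round below 0.2 rad and angle between medium_weight_side2's own z axis and vertical below 0.2 rad), for 0.3 s.
6. the medium weight's three-stud side is held at the focus point, facing the lens (x of medium_weight_side3 in the frame of focus between -0.025 and 0.025 m and y of medium_weight_side3 in the frame of focus between -0.02 and 0.02 m and z of medium_weight_side3 in the frame of focus between -0.02 and 0.02 m and angle between the x axis of medium_weight_side3 and the x axis of focus, either way round below 0.2 rad and angle between medium_weight_side3's own z axis and vertical below 0.2 rad), for 0.3 s.
7. the small weight's one-stud side is held at the focus point, facing the lens (x of small_weight_side1 in the frame of focus between -0.025 and 0.025 m and y of small_weight_side1 in the frame of focus between -0.02 and 0.02 m and z of small_weight_side1 in the frame of focus between -0.02 and 0.02 m and angle between the x axis of small_weight_side1 and the x axis of focus, either way round below 0.2 rad and angle between small_weight_side1's own z axis and vertical below 0.2 rad), for 0.3 s.
8. the small weight's two-stud side is held at the focus point, facing the lens (x of small_weight_side2 in the frame of focus between -0.025 and 0.025 m and y of small_weight_side2 in the frame of focus between -0.02 and 0.02 m and z of small_weight_side2 in the frame of focus between -0.02 and 0.02 m and angle between the x axis of small_weight_side2 and the x axis of focus, either way round below 0.2 rad and angle between small_weight_side2's own z axis and vertical below 0.2 rad), for 0.3 s.
9. the small weight's three-stud side is held at the focus point, facing the lens (x of small_weight_side3 in the frame of focus between -0.025 and 0.025 m and y of small_weight_side3 in the frame of focus between -0.02 and 0.02 m and z of small_weight_side3 in the frame of focus between -0.02 and 0.02 m and angle between the x axis of small_weight_side3 and the x axis of focus, either way round below 0.2 rad and angle between small_weight_side3's own z axis and vertical below 0.2 rad), for 0.3 s.
At the end, for the whole second after the job is handed in: Every weight present stands upright (within 7 deg) and at rest on the drawer's floor, inside its walls (height within 12 mm), and the drawer is shut to within 10 mm (value of joint drawer below 0.01 m and x of large_weight in the frame of drawer_floor between -0.04 and 0.17 m and y of large_weight in the frame of drawer_floor between -0.18 and 0.18 m and z of large_weight in the frame of drawer_floor between -0.012 and 0.012 m and angle between each of large_weight, medium_weight, small_weight's own z axis and vertical below 0.12 rad and linear speed of each of large_weight, medium_weight, small_weight below 0.02 m/s and x of medium_weight in the frame of drawer_floor between -0.04 and 0.17 m and y of medium_weight in the frame of drawer_floor between -0.18 and 0.18 m and z of medium_weight in the frame of drawer_floor between -0.012 and 0.012 m and x of small_weight in the frame of drawer_floor between -0.04 and 0.17 m and y of small_weight in the frame of drawer_floor between -0.18 and 0.18 m and z of small_weight in the frame of drawer_floor between -0.012 and 0.012 m); the robot touches nothing.
It fails at once if the inspection camera is bumped (over 5 N) (contact force between inspector and anything else above 5 N).
It fails at once if the glass rack is bumped (over 5 N) (contact force between glass_rack and anything else above 5 N).
It fails at once if another thing on the bench is moved by more than 60 mm (distance of any of mallet, glazing_tool, clip, glue, jar, corner_sample from where it was at the start of the episode above 0.06 m).
Of large_weight, medium_weight, small_weight only 2 to 3 are there at a start; the rules pass over those that are not, and their reading is None.
At some moment in a run one of large_weight, medium_weight, small_weight may be knocked a few centimetres aside while the robot is not near it.
It also fails if it takes over 210 s, if anything falls off the work surface, if the arm or the gripper's body presses on something with over 40 N, if the wrist force passes 120 N, or if a joint passes its speed limit or range.

## Working session

There is one attempt and no reset: what is moved stays moved. The work goes in short steps, Python scripts to look and compute and a tool call to move; the robot and the scene stay as the last step left them, time stands still between calls to the robot, and variables do not carry over. Pictures are saved under pics/ and viewed, at most 14 in all, crops included, and the job is handed in when it is done.

Besides the shell and the picture viewer there is one more tool, called in YAML: its name, and indented under it one key for each argument. play_rows: Moves the arm, as the interface text tells. Its arguments: {"type":"object","properties":{"plan":{"type":"array","items":{"type":"object","properties":{"dx":{"type":"number"},"dy":{"type":"number"},"dz":{"type":"number"},"yaw":{"type":"number"}}}},"gripper":{"type":"number"}},"required":["plan"]}

```bash
mkdir -p pics; cat > h.py <<'E'
import numpy as np, cv2
from workcell import bot
from scipy.spatial.transform import Rotation as R
def snap(n,fn):
    c=bot.camera(n); cv2.imwrite('pics/'+fn+'.png',c['image'][:,:,::-1]); 
    np.savez('pics/'+fn+'.npz',K=c['intrinsics'],e=c['eye'],a=c['attitude'],im=c['image']); return c
def rot(a):
    a=np.array(a); return a if a.shape==(3,3) else (R.from_euler('xyz',a).as_matrix() if a.size==3 else R.from_quat(a).as_matrix())
def load(fn): return dict(np.load('pics/'+fn+'.npz'))
def ray(d,uv):
    return rot(d['a'])@np.linalg.solve(d['K'],[uv[0],uv[1],1.]), d['e']
def onz(d,uv,z):
    r,e=ray(d,uv); return e+r*(z-e[2])/r[2]
def proj(d,p):
    q=d['K']@(rot(d['a']).T@(np.array(p)-d['e'])); return q[:2]/q[2]
def tri(d1,u1,d2,u2):
    r1,e1=ray(d1,u1);r2,e2=ray(d2,u2)
    s=np.linalg.lstsq(np.c_[r1,-r2],e2-e1,rcond=None)[0]
    a=e1+s[0]*r1;b=e2+s[1]*r2
    return (a+b)/2,np.linalg.norm(a-b)
E
python3 - <<'E'
from h import *
o=bot.get_obs(); print(o)
for n in('scene','top'):
    c=snap(n,n+'0'); print(n,c['intrinsics'],c['eye'],c['attitude'])
E
```

```text
{'time_s': 0.0, 'joints': array([ 1.30947318,  0.50834292, -0.23750118,  1.50113319,  0.12570269,
        1.1488802 , -0.15482651]), 'qvel': array([ 4.22532714e-05,  2.46551442e-03,  3.59894522e-04, -2.05843653e-03,
        5.03261074e-04,  1.40277633e-04,  3.93094962e-04]), 'effort': array([-2.74560562e-04, -6.20594215e+01, -2.18658663e+00, -2.49651021e+01,
        1.26664247e-02,  1.21960987e-02,  1.26919710e-05]), 'ee_pos': array([ 0.22394361, -0.58310817,  0.30302545]), 'orientation': array([-3.13981777e+00,  4.40541920e-05,  3.66794492e-01]), 'wrist_force': array([-0.32674555, -0.33178059,  0.76454884]), 'moment': array([-0.03873079,  0.02727943,  0.01269731]), 'grip_force': 0.0, 'grip_width': 0.9982180779683533}
scene [[448.31742841   0.         320.23508099]
 [  0.         448.31742841 246.99298853]
 [  0.           0.           1.        ]] [0.85789349 0.76307249 1.024327  ] [-2.44083818 -0.00746063  2.65027665]
top [[481.21054478   0.         321.00213052]
 [  0.         481.21054478 238.92073581]
 [  0.           0.           1.        ]] [0.25297653 0.08088481 1.27876799] [-2.93826763 -0.00441329 -1.60923241]
```

View pics/scene0.png

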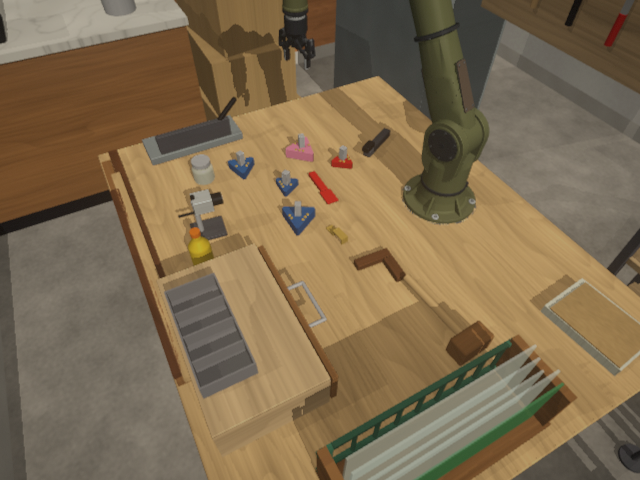

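View pics/top0.png

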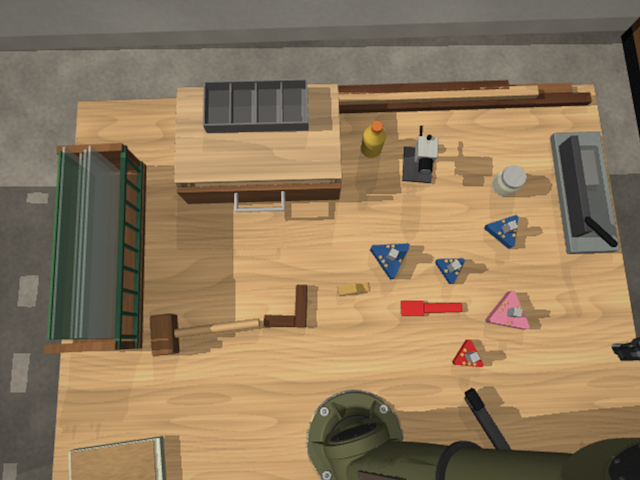

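Scene: blue prisms at top-view pixels (390,258), (450,268) and (505,231), all blue with studs. The pink one (508,310) and red one (467,354) are the excluded look-alikes. The inspector is at (422,155) and the drawer handle at (260,208). One enlarged crop will confirm sizes and studs.

```bash
python3 - <<'E'
from h import *
d=load('top0');s=load('scene0')
im=d['im'][:,:,::-1]
a=cv2.resize(im[205:295,360:530],None,fx=4.7,fy=4.7,interpolation=cv2.INTER_CUBIC)
cv2.imwrite('pics/c1.png',a)
ims=s['im'][:,:,::-1]
b=cv2.resize(ims[140:245,175:335],None,fx=5,fy=5,interpolation=cv2.INTER_CUBIC)
cv2.imwrite('pics/c2.png',b)
for n,c,z in(('L',(390,258),.036),('S',(450,268),.024),('M',(505,231),.03)): print(n,onz(d,c,z))
# blue masks
for nm,q in(('top',d),('scene',s)):
    hsv=cv2.cvtColor(q['im'],cv2.COLOR_RGB2HSV)
    m=cv2.inRange(hsv,(100,110,40),(125,255,255))
    n,l,st,ce=cv2.connectedComponentsWithStats(m)
    for i in range(1,n):
        if st[i,4]>60: print(nm,st[i],ce[i])
E
```

```text
L [ 0.45108306 -0.11294053  0.036     ]
S [ 0.42042235 -0.27097237  0.024     ]
M [ 0.51317846 -0.42504305  0.03      ]
top [485 216  33  32 410] [502.16097561 231.46829268]
top [371 244  38  35 553] [389.75045208 257.30922242]
top [436 259  21  25 205] [445.98536585 270.51707317]
scene [283 207  31  21 211] [297.88625592 215.42180095]
```

View pics/c1.png

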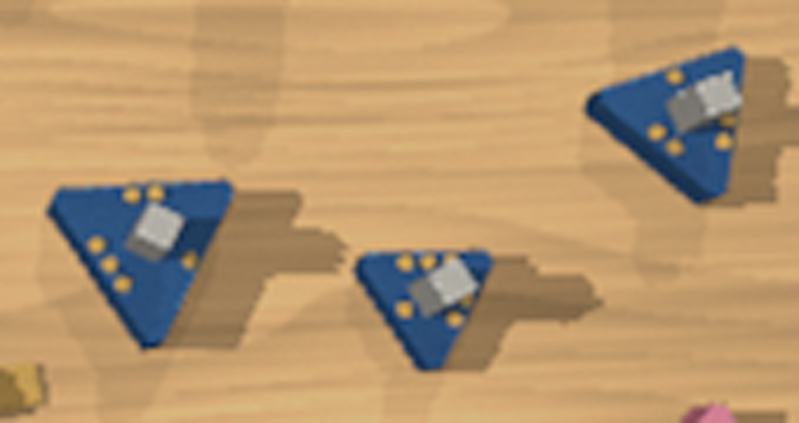

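View pics/c2.png

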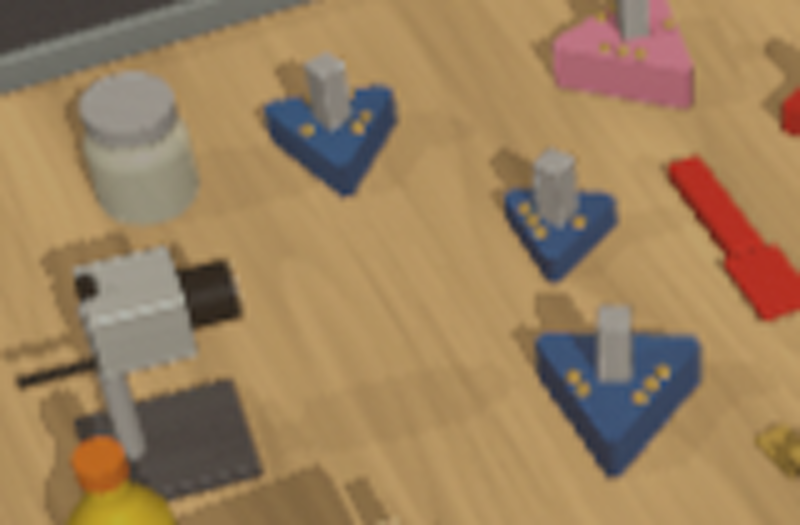

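The crops confirm the sizes as large (390,258), small (450,268) and medium (505,231). Top-view stud layout:

| Weight | One stud | Two studs | Three studs |
|---|---|---|---|
| Large | right | top | left |
| Small | left | right | top |
| Medium | top | lower-left | right |

Next I'll fit the poses and look at the camera and handle more closely.

```bash
cat > fit.py <<'E'
from h import *
from scipy.optimize import minimize
DIM={'L':(.112,.036),'M':(.098,.030),'S':(.084,.024)}
def geom(k,x,y,th,z0=0.):
    a,h=DIM[k]; r=a/np.sqrt(3)
    ang=th+np.pi/3+np.arange(3)*2*np.pi/3
    t=np.c_[x+r*np.cos(ang),y+r*np.sin(ang)]
    P=np.r_[np.c_[t,np.full(3,z0)],np.c_[t,np.full(3,z0+h)]]
    c=th+np.pi/4+np.arange(4)*np.pi/2
    q=np.c_[x+.01414*np.cos(c),y+.01414*np.sin(c)]
    Q=np.r_[np.c_[q,np.full(4,z0+h)],np.c_[q,np.full(4,z0+h+.046)]]
    return P,Q
def hull(d,P,o,s,shape):
    u=np.array([proj(d,p) for p in P]); u=((u-o+.5)*s-.5)
    m=np.zeros(shape,np.uint8)
    cv2.fillConvexPoly(m,np.round(cv2.convexHull((u).astype(np.float32))*16).astype(np.int32),255,shift=4); return m
def fit(k,x0,y0,th0,names,z0=0.,s=6):
    data=[]
    for n in names:
        d=load(n) if isinstance(n,str) else n
        c=proj(d,[x0,y0,.03]).astype(int)-48; c=np.clip(c,0,[640-96,480-96])
        im=d['im'][c[1]:c[1]+96,c[0]:c[0]+96]
        im=cv2.resize(im,None,fx=s,fy=s,interpolation=cv2.INTER_CUBIC)
        f=im.astype(float); blue=((f[:,:,2]>1.35*f[:,:,0])&(f[:,:,2]>35)).astype(np.uint8)*255
        data.append((d,c,blue))
    def cost(p):
        P,Q=geom(k,p[0],p[1],p[2],z0); e=0
        for d,c,b in data:
            hp=hull(d,P,c,s,b.shape);hq=hull(d,Q,c,s,b.shape)
            w=cv2.dilate(hp,np.ones((41,41),np.uint8))
            m=hp&~hq
            e+=np.count_nonzero((m^(b&~hq))&w)/max(1,np.count_nonzero(m))
        return e
    best=None
    for t in np.arange(th0-.5,th0+.55,.25):
        r=minimize(cost,[x0,y0,t],method='Nelder-Mead',options=dict(initial_simplex=[[x0,y0,t],[x0+.015,y0,t],[x0,y0+.015,t],[x0,y0,t+.2]],xatol=2e-4,fatol=1e-4,maxiter=200))
        if best is None or r.fun<best.fun: best=r
    return best.x,best.fun
G={'L':(.451,-.113,-.5),'S':(.42,-.271,3.67),'M':(.513,-.425,1.9)}
if __name__=='__main__':
    for k,g in G.items():
        print(k,fit(k,*g,['top0','scene0']), fit(k,*g,['top0']),fit(k,*g,['scene0']))
E
python3 fit.py
python3 - <<'E'
from h import *
d=load('top0');s=load('scene0')
a=cv2.resize(d['im'][120:200,385:465,::-1],(400,400),interpolation=cv2.INTER_CUBIC)
b=cv2.resize(d['im'][170:235,170:350,::-1],(800,289)[0:2],interpolation=cv2.INTER_CUBIC)
c=cv2.resize(s['im'][245:405,245:405,::-1],(300,300),interpolation=cv2.INTER_CUBIC)
e=np.zeros((600,800,3),np.uint8); e[:300,:300]=cv2.resize(a,(300,300)); e[:300,310:610]=c; e[305:594,:]=b
cv2.imwrite('pics/c3.png',e)
E
```

```text
L (array([ 0.45694958, -0.11770079, -0.00699393]), np.float64(0.6286446521174176)) (array([ 0.4569684 , -0.11639857, -0.00671514]), np.float64(0.24985907553551295)) (array([ 0.45578959, -0.12201675, -0.0330037 ]), np.float64(0.3652154091634374))
S (array([ 0.42177819, -0.27628373,  4.16561066]), np.float64(0.8629763784424584)) (array([ 0.42354919, -0.27549777,  4.18518986]), np.float64(0.3709085876409937)) (array([ 0.42235216, -0.27816173,  4.01156906]), np.float64(0.4711882229232387))
M (array([ 0.51945982, -0.43103792,  2.37460986]), np.float64(0.6129240831236986)) (array([ 0.51982628, -0.42972725,  2.38087573]), np.float64(0.2810161662817552)) (array([ 0.51697103, -0.4376509 ,  2.34954746]), np.float64(0.3160252030668792))
```

View pics/c3.png

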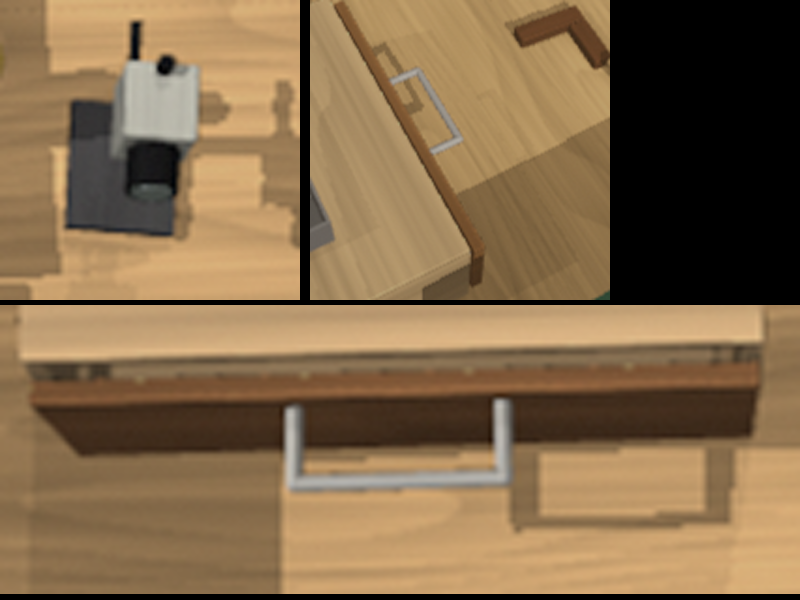

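The inspector's lens points down in the image (world -x), and the drawer is slightly open with the bar seen from (245,212) to (283,211) in top pixels. The fits are poor, so I'll check the mask overlay.

```bash
python3 - <<'E'
from fit import *
out=[]
for n in('top0','scene0'):
    d=load(n)
    for k,g in G.items():
        c=proj(d,[g[0],g[1],.03]).astype(int)-32
        im=cv2.resize(d['im'][c[1]:c[1]+64,c[0]:c[0]+64],None,fx=4,fy=4,interpolation=cv2.INTER_CUBIC)[:,:,::-1].copy()
        P,Q=geom(k,*g)
        f=im.astype(float); b=(f[:,:,0]>1.35*f[:,:,2])&(f[:,:,0]>35)
        for X,col in((P,(0,255,0)),(Q,(0,0,255))):
            h=hull(d,X,c,4,im.shape[:2]); cs,_=cv2.findContours(h,0,1); cv2.drawContours(im,cs,-1,col,1)
        print(n,k,b.sum(),np.count_nonzero(hull(d,P,c,4,im.shape[:2])))
        out.append(im)
cv2.imwrite('pics/ov.png',np.vstack([np.hstack(out[:3]),np.hstack(out[3:])]))
E
```

```text
top0 L 9720 14236
top0 S 4254 8363
top0 M 7149 12058
scene0 L 7933 10995
scene0 S 4594 5191
scene0 M 4016 6567
```

View pics/ov.png

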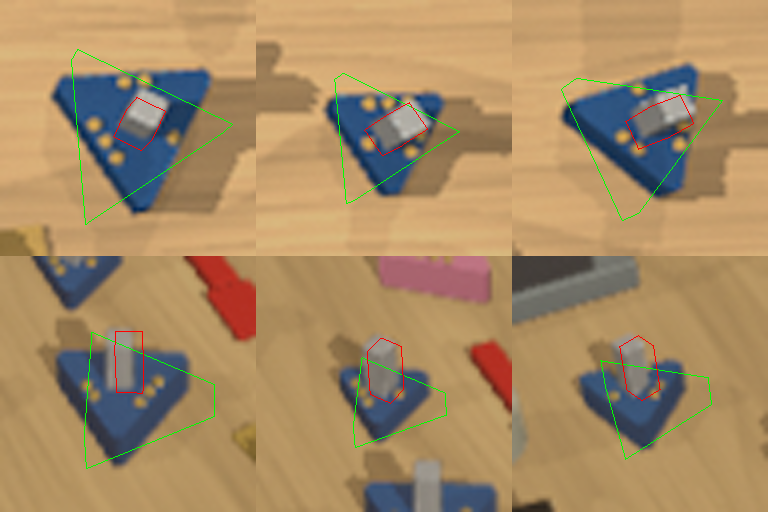

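```bash
sed -i "s/^G=.*/G={'L':(.451,-.116,4.19),'S':(.42,-.276,2.09),'M':(.515,-.43,.38)}/" fit.py; python3 fit.py; python3 - <<'E'
from h import *
d=load('top0');s=load('scene0')
T=lambda X,Y:(385+X*80/300,120+Y*80/300)
U=lambda X,Y:(170+X*180/800,170+(Y-305)*180/800)
S=lambda X,Y:(245+(X-310)*160/300,245+Y*160/300)
C=lambda X,Y:(175+X/5,140+Y/5)
print('lens',tri(d,T(152,190),s,C(231,290)))
print('foot corners', [onz(d,T(*p),.008) for p in((68,230),(173,235),(70,103))])
print('camtop', [onz(d,T(*p),.152) for p in((125,63),(199,68),(195,140),(122,135))])
print('barL',tri(d,U(295,484),s,S(459,140)),'barR',tri(d,U(505,478),s,S(417,71)))
print('panel top front L,R', onz(d,U(33,402),.114),onz(d,U(758,387),.114),'unit edge',onz(d,U(20,362),.130),onz(d,U(762,344),.130))
E
```

```text
L (array([ 0.45716791, -0.116843  ,  4.194497  ]), np.float64(0.6209433559325531)) (array([ 0.45763847, -0.11643543,  4.19433783]), np.float64(0.2387892768515606)) (array([ 0.45468937, -0.12210098,  4.14646193]), np.float64(0.36666516793309656))
S (array([ 0.4231384 , -0.2751205 ,  2.07856761]), np.float64(0.8495681086217359)) (array([ 0.4231639 , -0.27446246,  2.12210059]), np.float64(0.3657326719399383)) (array([ 0.42115137, -0.27898027,  1.97345185]), np.float64(0.4595658650776761))
M (array([ 0.51960233, -0.43099842,  0.2748776 ]), np.float64(0.6064358130313992)) (array([ 0.52017434, -0.42888889,  0.29373448]), np.float64(0.27092672216631597)) (array([ 0.51754062, -0.43684861,  0.32158888]), np.float64(0.31309514740610955))
lens (array([ 0.65831706, -0.20516749,  0.11920161]), np.float64(0.0001970639037540008))
foot corners [array([ 0.6686041, -0.168116 ,  0.008    ]), array([ 0.66188714, -0.2452876 ,  0.008     ]), array([ 0.76792236, -0.1768725 ,  0.008     ])]
camtop [array([ 0.73653544, -0.18644819,  0.152     ]), array([ 0.7311786 , -0.23554481,  0.152     ]), array([ 0.6805885 , -0.22844787,  0.152     ]), array([ 0.68585496, -0.18042989,  0.152     ])]
barL (array([0.57946988, 0.27870844, 0.09297879]), np.float64(0.00019391928546292142)) barR (array([0.57851493, 0.15822214, 0.0940482 ]), np.float64(0.00045148697033022873))
panel top front L,R [0.62735084 0.4232667  0.114     ] [0.6209974  0.01216309 0.114     ] unit edge [0.64590311 0.42635107 0.13      ] [0.64109905 0.00967792 0.13      ]
```

Measured:
- Lens at (0.658, -0.205, 0.119), inspector yaw about -0.09.
- Handle centre at (0.579, 0.2185, 0.094), with the drawer about 5 mm open.
- Unit front edge at x≈0.6435.

Drawer first.

```bash
cat > mv.py <<'E'
from h import *
import sys
def go(x,y,z,yaw):
    o=bot.get_obs(); p=o['ee_pos']; w=o['orientation'][2]
    d=np.array([x,y,z])-p
    dx=d[0]*np.cos(w)+d[1]*np.sin(w); dy=d[0]*np.sin(w)-d[1]*np.cos(w)
    t=-((yaw-w+np.pi)%(2*np.pi)-np.pi)
    print('t%.1f'%o['time_s'],'dx %.3f dy %.3f dz %.3f yaw %.3f'%(dx,dy,-d[2],t),'| rows %d'%max(np.ceil(np.linalg.norm(d)/.0417),np.ceil(abs(t)/.125)),'j',o['joints'].round(2),'rpy',o['orientation'].round(3))
if __name__=='__main__': go(*map(float,sys.argv[1:5]))
E
python3 mv.py .579 .2185 .26 1.559
```

```text
t0.1 dx 0.619 dy -0.621 dz 0.043 yaw -1.192 | rows 22 j [ 1.31  0.51 -0.24  1.5   0.13  1.15 -0.15] rpy [-3.14   0.     0.367]
```

play_rows:
  plan:
    - {"dx":0.31,"dy":-0.31,"dz":0.0,"yaw":-0.6}
    - {"dx":0.31,"dy":-0.31,"dz":0.0,"yaw":-0.6}
    - {"dx":0.31,"dy":-0.31,"dz":0.0,"yaw":-0.6}
    - {"dx":0.31,"dy":-0.31,"dz":0.0,"yaw":-0.6}
    - {"dx":0.31,"dy":-0.31,"dz":0.0,"yaw":-0.6}
    - {"dx":0.31,"dy":-0.31,"dz":0.0,"yaw":-0.6}
    - {"dx":0.31,"dy":-0.31,"dz":0.0,"yaw":-0.6}
    - {"dx":0.31,"dy":-0.31,"dz":0.0,"yaw":-0.6}
    - {"dx":0.31,"dy":-0.31,"dz":0.0,"yaw":-0.6}
    - {"dx":0.31,"dy":-0.31,"dz":0.0,"yaw":-0.6}
    - {"dx":0.31,"dy":-0.31,"dz":0.0,"yaw":-0.6}
    - {"dx":0.31,"dy":-0.31,"dz":0.0,"yaw":-0.6}
  gripper: 0.05

```text
time_s: 1.1
ee_pos: [0.4042, -0.1776, 0.3043]
orientation: [3.141, -0.002, 0.975]
wrist_force: [0.8, -1.1, -0.2]
grip_width: 0.585
grip_force: 0.0
```

```bash
python3 mv.py .579 .2185 .26 1.559
```

```text
t1.1 dx 0.426 dy -0.078 dz 0.044 yaw -0.584 | rows 11 j [ 0.79  0.25 -0.55  1.95  0.15  0.98 -0.42] rpy [ 3.141e+00 -2.000e-03  9.750e-01]
```

play_rows:
  plan:
    - {"dx":0.426,"dy":-0.078,"dz":0.044,"yaw":-0.584}
    - {"dx":0.426,"dy":-0.078,"dz":0.044,"yaw":-0.584}
    - {"dx":0.426,"dy":-0.078,"dz":0.044,"yaw":-0.584}
    - {"dx":0.426,"dy":-0.078,"dz":0.044,"yaw":-0.584}
    - {"dx":0.426,"dy":-0.078,"dz":0.044,"yaw":-0.584}
    - {"dx":0.426,"dy":-0.078,"dz":0.044,"yaw":-0.584}
    - {"dx":0.426,"dy":-0.078,"dz":0.044,"yaw":-0.584}
    - {"dx":0.426,"dy":-0.078,"dz":0.044,"yaw":-0.584}
    - {"dx":0.426,"dy":-0.078,"dz":0.044,"yaw":-0.584}
    - {"dx":0.426,"dy":-0.078,"dz":0.044,"yaw":-0.584}
    - {"dx":0.426,"dy":-0.078,"dz":0.044,"yaw":-0.584}
    - {"dx":0.426,"dy":-0.078,"dz":0.044,"yaw":-0.584}

```text
time_s: 2.1
ee_pos: [0.5804, 0.2168, 0.2586]
orientation: [-3.14, -0.003, 1.556]
wrist_force: [-0.3, 0.1, -0.2]
grip_width: 0.588
grip_force: 0.0
```

```bash
python3 mv.py .579 .2185 .149 1.559
```

```text
t2.1 dx 0.002 dy -0.001 dz 0.110 yaw -0.003 | rows 3 j [ 0.    0.6  -0.67  1.58  0.4   1.11 -0.78] rpy [-3.140e+00 -3.000e-03  1.556e+00]
```

play_rows:
  plan:
    - {"dz":0.03,"dy":-0.002}
    - {"dz":0.06,"dy":-0.002}
    - {"dz":0.09,"dy":-0.002}
    - {"dz":0.108,"dy":-0.002}
    - {"dz":0.108,"dy":-0.002}
    - {"dz":0.108,"dy":-0.002}

```text
invalid input
```

play_rows:
  plan:
    - {"dz":0}
    - {"dz":0}
    - {"dz":0}
    - {"dz":0}
    - {"dz":0}
    - {"dz":0}
    - {"dz":0}
  gripper: 0

```text
invalid input
```

```bash
python3 mv.py .396 .2205 .15 1.559
```

```text
t2.1 dx 0.001 dy -0.184 dz 0.109 yaw -0.003 | rows 6 j [ 0.    0.6  -0.67  1.58  0.4   1.11 -0.78] rpy [-3.140e+00 -3.000e-03  1.556e+00]
```

play_rows:
  plan:
    - {"dx":0,"dz":0.03,"dy":-0.002,"yaw":0}
    - {"dx":0,"dz":0.06,"dy":-0.002,"yaw":0}
    - {"dx":0,"dz":0.09,"dy":-0.002,"yaw":0}
    - {"dx":0,"dz":0.108,"dy":-0.002,"yaw":0}
    - {"dx":0,"dz":0.108,"dy":-0.002,"yaw":0}
    - {"dx":0,"dz":0.108,"dy":-0.002,"yaw":0}

```text
time_s: 2.6
ee_pos: [0.5779, 0.2105, 0.1512]
orientation: [-3.139, 0.001, 1.55]
wrist_force: [0.7, 0.1, 0.6]
grip_width: 0.586
grip_force: 0.0
```

play_rows:
  plan:
    - {"dx":0,"dy":0,"dz":0,"yaw":0}
    - {"dx":0,"dy":0,"dz":0,"yaw":0}
    - {"dx":0,"dy":0,"dz":0,"yaw":0}
    - {"dx":0,"dy":0,"dz":0,"yaw":0}
    - {"dx":0,"dy":0,"dz":0,"yaw":0}
    - {"dx":0,"dy":0,"dz":0,"yaw":0}
    - {"dx":0,"dy":0,"dz":0,"yaw":0}
  gripper: 0

```text
time_s: 3.18
ee_pos: [0.5789, 0.2122, 0.1536]
orientation: [3.139, -0.0, 1.551]
wrist_force: [0.8, -0.6, 7.2]
grip_width: 0.091
grip_force: 58.6
```

```bash
python3 mv.py .396 .2205 .15 1.559
```

```text
t3.2 dx 0.005 dy -0.183 dz 0.004 yaw -0.008 | rows 5 j [-0.03  0.7  -0.61  1.71  0.49  0.89 -0.86] rpy [ 3.139 -0.     1.551]
```

play_rows:
  plan:
    - {"dx":0.0,"dy":-0.01,"dz":0,"yaw":0}
    - {"dx":0.0,"dy":-0.025,"dz":0,"yaw":0}
    - {"dx":0.001,"dy":-0.04,"dz":0,"yaw":0}
    - {"dx":0.001,"dy":-0.058,"dz":0,"yaw":0}
    - {"dx":0.001,"dy":-0.076,"dz":0,"yaw":0}
    - {"dx":0.001,"dy":-0.094,"dz":0,"yaw":0}
    - {"dx":0.001,"dy":-0.112,"dz":0,"yaw":0}
    - {"dx":0.002,"dy":-0.13,"dz":0,"yaw":0}
    - {"dx":0.002,"dy":-0.147,"dz":0,"yaw":0}
    - {"dx":0.002,"dy":-0.162,"dz":0,"yaw":0}
    - {"dx":0.002,"dy":-0.175,"dz":0,"yaw":0}
    - {"dx":0.002,"dy":-0.183,"dz":0,"yaw":0}

```text
time_s: 4.18
ee_pos: [0.3952, 0.2144, 0.1534]
orientation: [3.138, 0.006, 1.549]
wrist_force: [27.1, -17.5, 14.4]
grip_width: 0.09
grip_force: 61.6
```

play_rows:
  plan:
    - {"dx":0,"dy":0,"dz":0,"yaw":0}
    - {"dx":0,"dy":0,"dz":0,"yaw":0}
    - {"dx":0,"dy":0,"dz":0,"yaw":0}
    - {"dx":0,"dy":0,"dz":0,"yaw":0}
  gripper: 0.045

```text
time_s: 4.52
ee_pos: [0.3952, 0.2182, 0.152]
orientation: [3.141, -0.001, 1.551]
wrist_force: [-1.1, 0.4, 0.7]
grip_width: 0.526
grip_force: 0.0
```

play_rows:
  plan:
    - {"dx":0,"dy":0,"dz":-0.03,"yaw":0}
    - {"dx":0,"dy":0,"dz":-0.07,"yaw":0}
    - {"dx":0,"dy":0,"dz":-0.11,"yaw":0}
    - {"dx":0,"dy":0,"dz":-0.15,"yaw":0}
    - {"dx":0,"dy":0,"dz":-0.15,"yaw":0}

```text
time_s: 4.93
ee_pos: [0.3968, 0.2204, 0.3083]
orientation: [3.133, -0.005, 1.552]
wrist_force: [1.4, 2.2, 0.1]
grip_width: 0.527
grip_force: 0.0
```

```bash
python3 - <<'E'
from fit import *
snap('top','top1')
d=load('top1'); 
cv2.imwrite('pics/v1.png',cv2.resize(d['im'][80:360,150:530,::-1],(798,588),interpolation=cv2.INTER_CUBIC))
snap('scene','scene1')
for k,x in {'L':(.457,-.117,4.19)}.items(): print(fit(k,*x,['top1','scene1']))
E
python3 mv.py .457 -.117 .26 1.0526
```

```text
(array([ 0.45738394, -0.11703436,  4.18179536]), np.float64(0.6396268904575535))
t5.0 dx -0.334 dy 0.068 dz 0.043 yaw 0.498 | rows 9 j [ 0.03  0.3  -0.78  1.93  0.25  1.01 -0.87] rpy [ 3.139e+00 -1.000e-03  1.550e+00]
```

View pics/v1.png

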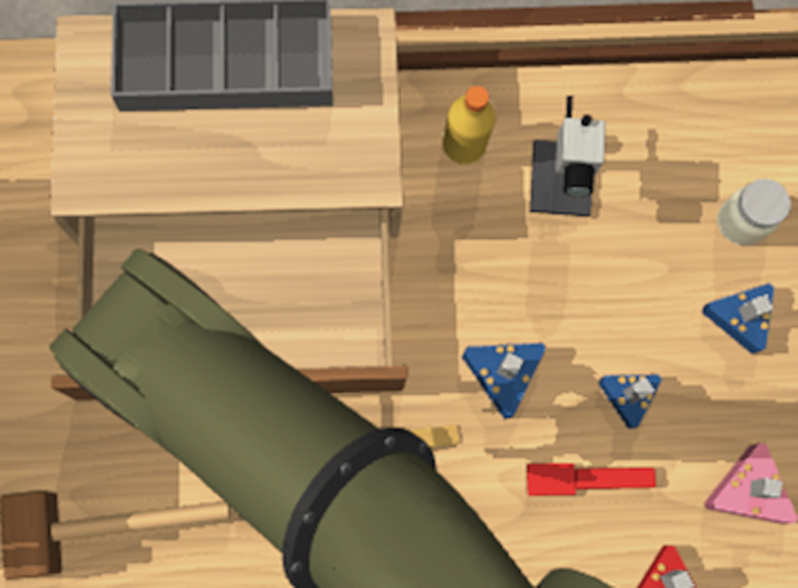

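The drawer is open (~0.188) and the path to the large weight at (505,370) in the crop is clear. Moving over it.

play_rows:
  plan:
    - {"dx":-0.334,"dy":0.068,"dz":0.08,"yaw":0.498}
    - {"dx":-0.334,"dy":0.068,"dz":0.08,"yaw":0.498}
    - {"dx":-0.334,"dy":0.068,"dz":0.08,"yaw":0.498}
    - {"dx":-0.334,"dy":0.068,"dz":0.08,"yaw":0.498}
    - {"dx":-0.334,"dy":0.068,"dz":0.08,"yaw":0.498}
    - {"dx":-0.334,"dy":0.068,"dz":0.08,"yaw":0.498}
    - {"dx":-0.334,"dy":0.068,"dz":0.08,"yaw":0.498}
    - {"dx":-0.334,"dy":0.068,"dz":0.08,"yaw":0.498}
    - {"dx":-0.334,"dy":0.068,"dz":0.08,"yaw":0.498}
    - {"dx":-0.334,"dy":0.068,"dz":0.08,"yaw":0.498}
    - {"dx":-0.334,"dy":0.068,"dz":0.08,"yaw":0.498}
  gripper: 0.06

```text
time_s: 5.95
ee_pos: [0.4555, -0.1181, 0.22]
orientation: [-3.138, 0.0, 1.051]
wrist_force: [-0.2, 1.1, 0.8]
grip_width: 0.701
grip_force: 0.0
```

```bash
python3 mv.py .457 -.117 .117 1.047
```

```text
t6.0 dx 0.002 dy 0.001 dz 0.103 yaw 0.004 | rows 3 j [ 0.57  0.4  -0.51  2.01  0.27  0.8  -0.62] rpy [-3.138  0.     1.051]
```

play_rows:
  plan:
    - {"dx":0.002,"dy":0.001,"dz":0.03,"yaw":0}
    - {"dx":0.002,"dy":0.001,"dz":0.06,"yaw":0}
    - {"dx":0.002,"dy":0.001,"dz":0.09,"yaw":0}
    - {"dx":0.002,"dy":0.001,"dz":0.102,"yaw":0}
    - {"dx":0.002,"dy":0.001,"dz":0.102,"yaw":0}
    - {"dx":0.002,"dy":0.001,"dz":0.102,"yaw":0}

```text
time_s: 6.45
ee_pos: [0.4579, -0.1145, 0.1195]
orientation: [-3.139, -0.0, 1.056]
wrist_force: [-0.4, -0.1, -0.5]
grip_width: 0.703
grip_force: 0.0
```

play_rows:
  plan:
    - {"dx":0,"dy":0,"dz":0,"yaw":0}
    - {"dx":0,"dy":0,"dz":0,"yaw":0}
    - {"dx":0,"dy":0,"dz":0,"yaw":0}
    - {"dx":0,"dy":0,"dz":0,"yaw":0}
    - {"dx":0,"dy":0,"dz":0,"yaw":0}
    - {"dx":0,"dy":0,"dz":0,"yaw":0}
    - {"dx":0,"dy":0,"dz":0,"yaw":0}
  gripper: 0

```text
time_s: 7.03
ee_pos: [0.4584, -0.1161, 0.1208]
orientation: [3.14, -0.0, 1.053]
wrist_force: [-2.4, 1.3, 7.3]
grip_width: 0.228
grip_force: 60.5
```

```bash
python3 mv.py .556 -.196 .219 3.05
```

```text
t7.0 dx -0.021 dy 0.124 dz -0.098 yaw -1.997 | rows 16 j [ 0.48  0.55 -0.41  2.12  0.41  0.55 -0.75] rpy [ 3.14  -0.     1.053]
```

play_rows:
  plan:
    - {"dx":0,"dy":0,"dz":-0.03,"yaw":0}
    - {"dx":0,"dy":0,"dz":-0.06,"yaw":0}
    - {"dx":0,"dy":0,"dz":-0.09,"yaw":-0.1}
    - {"dx":0,"dy":0,"dz":-0.102,"yaw":-0.22}
    - {"dx":0,"dy":0,"dz":-0.102,"yaw":-0.34}
    - {"dx":0,"dy":0,"dz":-0.102,"yaw":-0.46}
    - {"dx":0,"dy":0,"dz":-0.102,"yaw":-0.58}
    - {"dx":0,"dy":0,"dz":-0.102,"yaw":-0.7}
    - {"dx":0,"dy":0,"dz":-0.102,"yaw":-0.82}
    - {"dx":0,"dy":0,"dz":-0.102,"yaw":-0.94}
    - {"dx":0,"dy":0,"dz":-0.102,"yaw":-1.06}
    - {"dx":0,"dy":0,"dz":-0.102,"yaw":-1.18}

```text
time_s: 8.03
ee_pos: [0.4572, -0.1167, 0.2213]
orientation: [-3.14, -0.001, 2.238]
wrist_force: [0.4, -0.1, -9.6]
grip_width: 0.227
grip_force: 62.6
```

```bash
python3 mv.py .556 -.196 .223 3.05
```

```text
t8.0 dx -0.123 dy 0.029 dz -0.002 yaw -0.812 | rows 7 j [ 0.8   0.47 -0.86  2.    0.46  0.88  0.35] rpy [-3.140e+00 -1.000e-03  2.238e+00]
```

play_rows:
  plan:
    - {"dx":0,"dy":0,"dz":-0.002,"yaw":-0.125}
    - {"dx":0,"dy":0,"dz":-0.002,"yaw":-0.25}
    - {"dx":0,"dy":0,"dz":-0.002,"yaw":-0.375}
    - {"dx":-0.015,"dy":0.004,"dz":-0.002,"yaw":-0.5}
    - {"dx":-0.04,"dy":0.01,"dz":-0.002,"yaw":-0.625}
    - {"dx":-0.07,"dy":0.017,"dz":-0.002,"yaw":-0.75}
    - {"dx":-0.1,"dy":0.024,"dz":-0.002,"yaw":-0.812}
    - {"dx":-0.123,"dy":0.029,"dz":-0.002,"yaw":-0.812}
    - {"dx":-0.123,"dy":0.029,"dz":-0.002,"yaw":-0.812}
    - {"dx":-0.123,"dy":0.029,"dz":-0.002,"yaw":-0.812}

```text
time_s: 8.87
ee_pos: [0.5563, -0.197, 0.2222]
orientation: [3.141, -0.003, 3.042]
wrist_force: [-1.3, 0.9, -9.3]
grip_width: 0.226
grip_force: 62.6
```

```bash
python3 - <<'E'
from h import *
d=snap('top','top2'); e=snap('scene','scene2')
a=cv2.resize(d['image'][110:240,360:490,::-1],(396,396),interpolation=cv2.INTER_CUBIC)
b=cv2.resize(e['image'][130:260,170:300,::-1],(396,396),interpolation=cv2.INTER_CUBIC)
cv2.imwrite('pics/v2.png',np.hstack([a,b]))
E
python3 mv.py .556 -.196 .223 3.05
```

```text
t9.0 dx -0.001 dy -0.001 dz -0.000 yaw -0.005 | rows 1 j [ 0.89  0.7  -1.03  1.7   0.66  1.13  1.14] rpy [ 3.141e+00 -3.000e-03  3.045e+00]
```

View pics/v2.png

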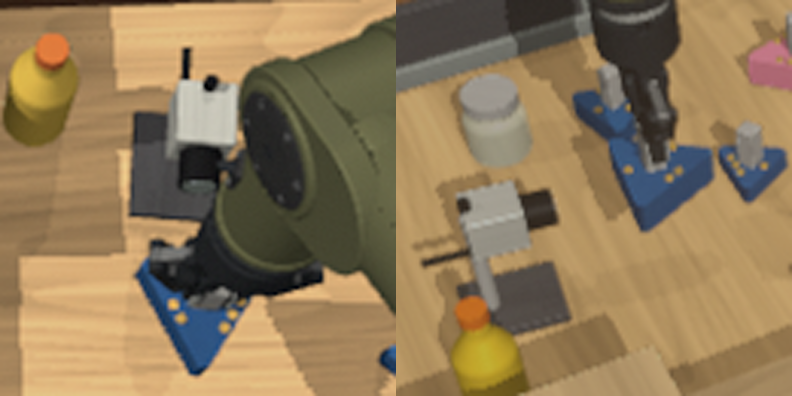

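The large weight's one-stud side faces the lens squarely, at (600,190) in the scene view. I'll hold, then turn to side two.

play_rows:
  plan:
    - {"dx":0,"dy":0,"dz":0,"yaw":0}
    - {"dx":0,"dy":0,"dz":0,"yaw":0}
    - {"dx":0,"dy":0,"dz":0,"yaw":0}
    - {"dx":0,"dy":0,"dz":0,"yaw":0}
    - {"dx":0,"dy":0,"dz":0,"yaw":0}
    - {"dx":0,"dy":0,"dz":0,"yaw":0}
    - {"dx":0,"dy":0,"dz":0,"yaw":0}
    - {"dx":0,"dy":0,"dz":0,"yaw":0}
    - {"dx":0,"dy":0,"dz":0,"yaw":0}
    - {"dx":0,"dy":0,"dz":0,"yaw":0}

```text
time_s: 9.8
ee_pos: [0.5568, -0.1955, 0.2239]
orientation: [3.142, -0.0, 3.045]
wrist_force: [-0.0, -0.5, -9.2]
grip_width: 0.23
grip_force: 62.6
```

play_rows:
  plan:
    - {"dx":0,"dy":0,"dz":0,"yaw":0.12}
    - {"dx":0,"dy":0,"dz":0,"yaw":0.24}
    - {"dx":0,"dy":0,"dz":0,"yaw":0.36}
    - {"dx":0,"dy":0,"dz":0,"yaw":0.48}
    - {"dx":0,"dy":0,"dz":0,"yaw":0.6}
    - {"dx":0,"dy":0,"dz":0,"yaw":0.72}
    - {"dx":0,"dy":0,"dz":0,"yaw":0.84}
    - {"dx":0,"dy":0,"dz":0,"yaw":0.96}
    - {"dx":0,"dy":0,"dz":0,"yaw":1.047}

```text
time_s: 10.55
ee_pos: [0.5569, -0.1951, 0.224]
orientation: [3.141, -0.0, 1.992]
wrist_force: [0.2, 0.0, -9.0]
grip_width: 0.228
grip_force: 62.6
```

play_rows:
  plan:
    - {"dx":0,"dy":0,"dz":0,"yaw":0.12}
    - {"dx":0,"dy":0,"dz":0,"yaw":0.24}
    - {"dx":0,"dy":0,"dz":0,"yaw":0.36}
    - {"dx":0,"dy":0,"dz":0,"yaw":0.48}
    - {"dx":0,"dy":0,"dz":0,"yaw":0.6}
    - {"dx":0,"dy":0,"dz":0,"yaw":0.72}
    - {"dx":0,"dy":0,"dz":0,"yaw":0.84}
    - {"dx":0,"dy":0,"dz":0,"yaw":0.96}
    - {"dx":0,"dy":0,"dz":0,"yaw":1.047}
    - {"dx":0,"dy":0,"dz":0,"yaw":1.047}

```text
time_s: 11.38
ee_pos: [0.5569, -0.1947, 0.2239]
orientation: [-3.141, -0.0, 0.948]
wrist_force: [-0.7, 1.0, -10.0]
grip_width: 0.22
grip_force: 62.6
```

```bash
python3 mv.py .556 -.196 .223 .956; python3 mv.py .556 -.196 .223 -1.138
```

```text
t11.4 dx -0.002 dy -0.000 dz 0.001 yaw -0.008 | rows 1 j [ 0.59  0.55 -0.46  1.71  0.29  0.95 -0.61] rpy [-3.141 -0.     0.948]
t11.4 dx -0.002 dy -0.000 dz 0.001 yaw 2.086 | rows 17 j [ 0.59  0.55 -0.46  1.71  0.29  0.95 -0.61] rpy [-3.141 -0.     0.948]
```

play_rows:
  plan:
    - {"dx":-0.002,"dy":0,"dz":0,"yaw":0}
    - {"dx":-0.002,"dy":0,"dz":0,"yaw":0}
    - {"dx":-0.002,"dy":0,"dz":0,"yaw":0}
    - {"dx":-0.002,"dy":0,"dz":0,"yaw":0}
    - {"dx":-0.002,"dy":0,"dz":0,"yaw":0}
    - {"dx":-0.002,"dy":0,"dz":0,"yaw":0}
    - {"dx":-0.002,"dy":0,"dz":0,"yaw":0}
    - {"dx":-0.002,"dy":0,"dz":0,"yaw":0}
    - {"dx":-0.002,"dy":0,"dz":0,"yaw":0}
    - {"dx":-0.002,"dy":0,"dz":0,"yaw":0}
    - {"dx":-0.002,"dy":0,"dz":0,"yaw":0}

```text
time_s: 12.3
ee_pos: [0.5556, -0.1971, 0.2239]
orientation: [-3.142, 0.0, 0.951]
wrist_force: [0.1, -0.3, -8.6]
grip_width: 0.224
grip_force: 62.6
```

play_rows:
  plan:
    - {"dx":0,"dy":0,"dz":0,"yaw":0.12}
    - {"dx":0,"dy":0,"dz":0,"yaw":0.24}
    - {"dx":0,"dy":0,"dz":0,"yaw":0.36}
    - {"dx":0,"dy":0,"dz":0,"yaw":0.48}
    - {"dx":0,"dy":0,"dz":0,"yaw":0.6}
    - {"dx":0,"dy":0,"dz":0,"yaw":0.72}
    - {"dx":0,"dy":0,"dz":0,"yaw":0.84}
    - {"dx":0,"dy":0,"dz":0,"yaw":0.96}
    - {"dx":0,"dy":0,"dz":0,"yaw":1.043}

```text
time_s: 13.05
ee_pos: [0.5557, -0.1968, 0.2239]
orientation: [-3.141, -0.0, -0.098]
wrist_force: [0.1, 0.2, -9.2]
grip_width: 0.22
grip_force: 62.6
```

play_rows:
  plan:
    - {"dx":0,"dy":0,"dz":0,"yaw":0.12}
    - {"dx":0,"dy":0,"dz":0,"yaw":0.24}
    - {"dx":0,"dy":0,"dz":0,"yaw":0.36}
    - {"dx":0,"dy":0,"dz":0,"yaw":0.48}
    - {"dx":0,"dy":0,"dz":0,"yaw":0.6}
    - {"dx":0,"dy":0,"dz":0,"yaw":0.72}
    - {"dx":0,"dy":0,"dz":0,"yaw":0.84}
    - {"dx":0,"dy":0,"dz":0,"yaw":0.96}
    - {"dx":0,"dy":0,"dz":0,"yaw":1.043}
    - {"dx":0,"dy":0,"dz":0,"yaw":1.043}

```text
time_s: 13.88
ee_pos: [0.5559, -0.1964, 0.2238]
orientation: [-3.141, 0.0, -1.138]
wrist_force: [-0.0, 0.2, -8.9]
grip_width: 0.228
grip_force: 62.5
```

```bash
python3 mv.py .556 -.196 .223 -1.138
```

```text
t13.9 dx -0.000 dy -0.000 dz 0.001 yaw 0.000 | rows 1 j [ 0.22  0.52  0.12  1.71 -0.08  0.91 -2.34] rpy [-3.141  0.    -1.138]
```

play_rows:
  plan:
    - {"dx":0,"dy":0,"dz":0,"yaw":0}
    - {"dx":0,"dy":0,"dz":0,"yaw":0}
    - {"dx":0,"dy":0,"dz":0,"yaw":0}
    - {"dx":0,"dy":0,"dz":0,"yaw":0}
    - {"dx":0,"dy":0,"dz":0,"yaw":0}
    - {"dx":0,"dy":0,"dz":0,"yaw":0}
    - {"dx":0,"dy":0,"dz":0,"yaw":0}
    - {"dx":0,"dy":0,"dz":0,"yaw":0}
    - {"dx":0,"dy":0,"dz":0,"yaw":0}
    - {"dx":0,"dy":0,"dz":0,"yaw":0}
    - {"dx":0,"dy":0,"dz":0,"yaw":0}

```text
time_s: 14.8
ee_pos: [0.5556, -0.1971, 0.2239]
orientation: [3.142, -0.0, -1.135]
wrist_force: [0.0, 0.0, -8.6]
grip_width: 0.226
grip_force: 62.5
```

play_rows:
  plan:
    - {"dx":0,"dy":0,"dz":-0.02,"yaw":-0.12}
    - {"dx":0,"dy":0,"dz":-0.04,"yaw":-0.24}
    - {"dx":0,"dy":0,"dz":-0.06,"yaw":-0.36}
    - {"dx":0,"dy":0,"dz":-0.07,"yaw":-0.48}
    - {"dx":0,"dy":0,"dz":-0.07,"yaw":-0.6}
    - {"dx":0,"dy":0,"dz":-0.07,"yaw":-0.72}
    - {"dx":0,"dy":0,"dz":-0.07,"yaw":-0.84}
    - {"dx":0,"dy":0,"dz":-0.07,"yaw":-0.96}
    - {"dx":0,"dy":0,"dz":-0.07,"yaw":-1.08}
    - {"dx":0,"dy":0,"dz":-0.07,"yaw":-1.138}
    - {"dx":0,"dy":0,"dz":-0.07,"yaw":-1.138}

```text
time_s: 15.72
ee_pos: [0.5554, -0.1974, 0.2937]
orientation: [-3.141, 0.0, 0.005]
wrist_force: [0.4, -0.8, -9.2]
grip_width: 0.224
grip_force: 62.6
```

```bash
python3 mv.py .537 .332 .28 0
```

```text
t15.7 dx -0.016 dy -0.530 dz 0.014 yaw 0.005 | rows 13 j [ 0.41  0.46 -0.17  1.61  0.09  1.08 -1.35] rpy [-3.141  0.     0.005]
```

play_rows:
  plan:
    - {"dx":0,"dy":-0.015,"dz":0,"yaw":0}
    - {"dx":0,"dy":-0.045,"dz":0,"yaw":0}
    - {"dx":-0.002,"dy":-0.085,"dz":0,"yaw":0}
    - {"dx":-0.004,"dy":-0.125,"dz":0,"yaw":0}
    - {"dx":-0.006,"dy":-0.165,"dz":0,"yaw":0}
    - {"dx":-0.008,"dy":-0.205,"dz":0,"yaw":0}
    - {"dx":-0.01,"dy":-0.245,"dz":0,"yaw":0}
    - {"dx":-0.012,"dy":-0.285,"dz":0,"yaw":0}
    - {"dx":-0.014,"dy":-0.325,"dz":0,"yaw":0}
    - {"dx":-0.016,"dy":-0.36,"dz":0,"yaw":0}
    - {"dx":-0.016,"dy":-0.38,"dz":0,"yaw":0}
    - {"dx":-0.016,"dy":-0.38,"dz":0,"yaw":0}

```text
time_s: 16.72
ee_pos: [0.5372, 0.1902, 0.2941]
orientation: [-3.136, -0.0, 0.009]
wrist_force: [0.1, 0.2, -9.1]
grip_width: 0.22
grip_force: 62.6
```

play_rows:
  plan:
    - {"dx":0,"dy":-0.02,"dz":0,"yaw":0}
    - {"dx":0,"dy":-0.055,"dz":0,"yaw":0}
    - {"dx":0,"dy":-0.09,"dz":0,"yaw":0}
    - {"dx":0,"dy":-0.125,"dz":0,"yaw":0}
    - {"dx":0,"dy":-0.15,"dz":0,"yaw":0}
    - {"dx":0,"dy":-0.15,"dz":0,"yaw":0}
    - {"dx":0,"dy":-0.15,"dz":0,"yaw":0}

```text
time_s: 17.3
ee_pos: [0.5373, 0.3348, 0.2933]
orientation: [-3.141, 0.001, 0.004]
wrist_force: [0.4, -1.6, -9.3]
grip_width: 0.224
grip_force: 62.7
```

```bash
python3 mv.py .537 .332 .142 0; python3 - <<'E'
from h import *
d=snap('top','top3'); e=snap('scene','scene3')
a=cv2.resize(d['image'][80:240,160:360,::-1],(400,320),interpolation=cv2.INTER_CUBIC)
b=cv2.resize(e['image'][200:440,140:380,::-1],(320,320),interpolation=cv2.INTER_CUBIC)
cv2.imwrite('pics/v3.png',np.hstack([a,b]))
E
```

```text
t17.3 dx -0.000 dy 0.003 dz 0.151 yaw 0.004 | rows 4 j [-0.44  0.53 -0.26  1.49  0.14  1.14 -2.29] rpy [-3.141e+00  1.000e-03  4.000e-03]
```

View pics/v3.png

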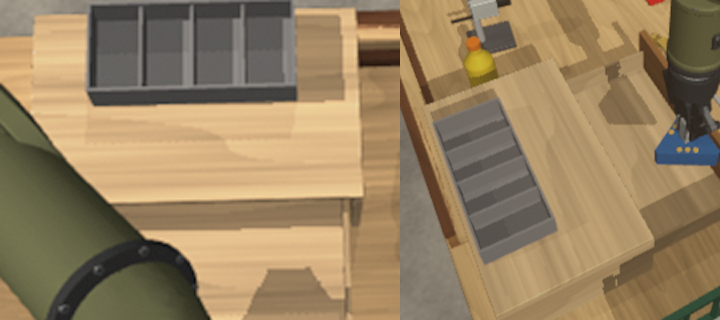

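The weight hangs upright over the drawer's left bay, clear of the panel and cabinet. Lowering.

play_rows:
  plan:
    - {"dx":0,"dy":0.002,"dz":0.03,"yaw":0}
    - {"dx":0,"dy":0.002,"dz":0.06,"yaw":0}
    - {"dx":0,"dy":0.002,"dz":0.09,"yaw":0}
    - {"dx":0,"dy":0.002,"dz":0.115,"yaw":0}
    - {"dx":0,"dy":0.002,"dz":0.135,"yaw":0}
    - {"dx":0,"dy":0.002,"dz":0.147,"yaw":0}
    - {"dx":0,"dy":0.002,"dz":0.152,"yaw":0}
    - {"dx":0,"dy":0.002,"dz":0.153,"yaw":0}
    - {"dx":0,"dy":0.002,"dz":0.153,"yaw":0}

```text
time_s: 18.15
ee_pos: [0.539, 0.3307, 0.1418]
orientation: [-3.141, -0.001, 0.002]
wrist_force: [0.5, 0.6, -8.2]
grip_width: 0.226
grip_force: 62.7
```

play_rows:
  plan:
    - {"dx":0,"dy":0,"dz":0.002,"yaw":0}
    - {"dx":0,"dy":0,"dz":0.003,"yaw":0}
    - {"dx":0,"dy":0,"dz":0.003,"yaw":0}

```text
time_s: 18.4
ee_pos: [0.5389, 0.3313, 0.1394]
orientation: [-3.14, -0.003, 0.003]
wrist_force: [0.2, 0.8, -5.2]
grip_width: 0.226
grip_force: 63.4
```

play_rows:
  plan:
    - {"dx":0,"dy":0,"dz":0,"yaw":0}
    - {"dx":0,"dy":0,"dz":0,"yaw":0}
    - {"dx":0,"dy":0,"dz":0,"yaw":0}
    - {"dx":0,"dy":0,"dz":0,"yaw":0}
  gripper: 0.045

```text
time_s: 18.73
ee_pos: [0.5386, 0.3312, 0.1387]
orientation: [-3.141, -0.001, 0.003]
wrist_force: [0.0, 0.4, 0.7]
grip_width: 0.526
grip_force: 0.0
```

play_rows:
  plan:
    - {"dx":0,"dy":0,"dz":-0.02,"yaw":0}
    - {"dx":0,"dy":0,"dz":-0.05,"yaw":0}
    - {"dx":0,"dy":0,"dz":-0.09,"yaw":0}
    - {"dx":0,"dy":0,"dz":-0.13,"yaw":0}
    - {"dx":0,"dy":0,"dz":-0.15,"yaw":0}
    - {"dx":0,"dy":0,"dz":-0.15,"yaw":0}
  gripper: 0.045

```text
time_s: 19.23
ee_pos: [0.5397, 0.3322, 0.2942]
orientation: [-3.136, -0.008, 0.003]
wrist_force: [0.3, 0.1, -0.1]
grip_width: 0.527
grip_force: 0.0
```

```bash
python3 - <<'E'
from fit import *
a=snap('top','top4');b=snap('scene','scene4')
print('M',fit('M',.5196,-.431,.28,['top4','scene4']),fit('M',.5196,-.431,.28,['top4']),fit('M',.5196,-.431,.28,['scene4']))
print('L',fit('L',.538,.332,np.pi,['scene4'],z0=.018))
E
python3 mv.py .519 -.4315 .3 .28
```

```text
M (array([ 0.51984852, -0.43109188,  0.28886328]), np.float64(0.760671709111546)) (array([ 0.51995563, -0.42938181,  0.30456152]), np.float64(0.27303067709047685)) (array([ 0.51813664, -0.43654059,  0.35793317]), np.float64(0.47271617186903764))
L (array([0.53527159, 0.32870918, 3.18976118]), np.float64(0.25878594249201275))
t19.3 dx -0.021 dy 0.762 dz -0.011 yaw -0.277 | rows 19 j [-0.44  0.53 -0.26  1.51  0.14  1.12 -2.29] rpy [-3.14e+00 -2.00e-03  3.00e-03]
```

play_rows:
  plan:
    - {"dx":0,"dy":0.03,"dz":0,"yaw":-0.12}
    - {"dx":0,"dy":0.06,"dz":0,"yaw":-0.24}
    - {"dx":0,"dy":0.09,"dz":0,"yaw":-0.36}
    - {"dx":0,"dy":0.12,"dz":0,"yaw":-0.48}
    - {"dx":0,"dy":0.15,"dz":0,"yaw":-0.6}
    - {"dx":0,"dy":0.18,"dz":0,"yaw":-0.72}
    - {"dx":0,"dy":0.21,"dz":0,"yaw":-0.84}
    - {"dx":0,"dy":0.24,"dz":0,"yaw":-0.96}
    - {"dx":0,"dy":0.27,"dz":0,"yaw":-1.08}
    - {"dx":0,"dy":0.3,"dz":0,"yaw":-1.2}
    - {"dx":0,"dy":0.33,"dz":0,"yaw":-1.32}
    - {"dx":0,"dy":0.36,"dz":0,"yaw":-1.44}
  gripper: 0.06

```text
time_s: 20.33
ee_pos: [0.5383, -0.0307, 0.2863]
orientation: [-3.139, -0.0, 1.449]
wrist_force: [0.3, -0.9, 0.6]
grip_width: 0.702
grip_force: 0.0
```

```bash
python3 mv.py .519 -.4315 .29 2.9
```

```text
t20.3 dx -0.400 dy 0.030 dz -0.004 yaw -1.451 | rows 12 j [ 0.42  0.43 -0.61  1.75  0.28  1.05 -0.4 ] rpy [-3.139 -0.     1.449]
```

play_rows:
  plan:
    - {"dx":-0.033,"dy":0.003,"dz":0,"yaw":-0.12}
    - {"dx":-0.066,"dy":0.005,"dz":0,"yaw":-0.24}
    - {"dx":-0.1,"dy":0.008,"dz":0,"yaw":-0.36}
    - {"dx":-0.133,"dy":0.01,"dz":0,"yaw":-0.48}
    - {"dx":-0.166,"dy":0.013,"dz":0,"yaw":-0.6}
    - {"dx":-0.2,"dy":0.015,"dz":0,"yaw":-0.72}
    - {"dx":-0.233,"dy":0.018,"dz":0,"yaw":-0.84}
    - {"dx":-0.266,"dy":0.02,"dz":0,"yaw":-0.96}
    - {"dx":-0.3,"dy":0.023,"dz":0,"yaw":-1.08}
    - {"dx":-0.333,"dy":0.025,"dz":0,"yaw":-1.2}
    - {"dx":-0.366,"dy":0.028,"dz":0,"yaw":-1.32}
    - {"dx":-0.4,"dy":0.03,"dz":0,"yaw":-1.44}

```text
time_s: 21.33
ee_pos: [0.5171, -0.4311, 0.2859]
orientation: [3.14, -0.002, 2.889]
wrist_force: [1.8, -0.0, -0.8]
grip_width: 0.702
grip_force: 0.0
```

```bash
python3 mv.py .519 -.4315 .2 3.432
```

```text
t21.3 dx -0.002 dy 0.000 dz 0.086 yaw -0.543 | rows 5 j [ 1.13  0.72 -0.92  1.38  0.58  1.32  1.5 ] rpy [ 3.140e+00 -2.000e-03  2.889e+00]
```

play_rows:
  plan:
    - {"dx":-0.002,"dy":0,"dz":0.02,"yaw":-0.12}
    - {"dx":-0.002,"dy":0,"dz":0.04,"yaw":-0.24}
    - {"dx":-0.002,"dy":0,"dz":0.06,"yaw":-0.36}
    - {"dx":-0.002,"dy":0,"dz":0.08,"yaw":-0.48}
    - {"dx":-0.002,"dy":0,"dz":0.086,"yaw":-0.543}
    - {"dx":-0.002,"dy":0,"dz":0.1,"yaw":-0.543}
    - {"dx":-0.002,"dy":0,"dz":0.13,"yaw":-0.543}
    - {"dx":-0.002,"dy":0,"dz":0.155,"yaw":-0.543}
    - {"dx":-0.002,"dy":0,"dz":0.171,"yaw":-0.543}
    - {"dx":-0.002,"dy":0,"dz":0.171,"yaw":-0.543}
    - {"dx":-0.002,"dy":0,"dz":0.171,"yaw":-0.543}

```text
time_s: 22.25
ee_pos: [0.5196, -0.4298, 0.1161]
orientation: [3.14, -0.001, -2.858]
wrist_force: [0.5, -0.6, 1.0]
grip_width: 0.704
grip_force: 0.0
```

play_rows:
  plan:
    - {"dx":0,"dy":0,"dz":0,"yaw":0}
    - {"dx":0,"dy":0,"dz":0,"yaw":0}
    - {"dx":0,"dy":0,"dz":0,"yaw":0}
    - {"dx":0,"dy":0,"dz":0,"yaw":0}
    - {"dx":0,"dy":0,"dz":0,"yaw":0}
    - {"dx":0,"dy":0,"dz":0,"yaw":0}
    - {"dx":0,"dy":0,"dz":0,"yaw":0}
  gripper: 0

```text
time_s: 22.83
ee_pos: [0.5204, -0.4301, 0.1184]
orientation: [-3.14, 0.001, -2.857]
wrist_force: [-1.5, 2.4, 7.0]
grip_width: 0.22
grip_force: 60.4
```

```bash
python3 mv.py .56 -.197 .223 3.05
```

```text
t22.8 dx -0.103 dy 0.213 dz -0.105 yaw 0.376 | rows 7 j [ 1.14  0.93 -0.95  1.56  0.82  1.09  1.84] rpy [-3.140e+00  1.000e-03 -2.857e+00]
```

play_rows:
  plan:
    - {"dx":0,"dy":0,"dz":-0.03,"yaw":0}
    - {"dx":0,"dy":0,"dz":-0.065,"yaw":0}
    - {"dx":0,"dy":0,"dz":-0.105,"yaw":0}
    - {"dx":-0.01,"dy":0.02,"dz":-0.105,"yaw":0.1}
    - {"dx":-0.026,"dy":0.053,"dz":-0.105,"yaw":0.2}
    - {"dx":-0.044,"dy":0.09,"dz":-0.105,"yaw":0.3}
    - {"dx":-0.061,"dy":0.127,"dz":-0.105,"yaw":0.376}
    - {"dx":-0.079,"dy":0.164,"dz":-0.105,"yaw":0.376}
    - {"dx":-0.094,"dy":0.195,"dz":-0.105,"yaw":0.376}
    - {"dx":-0.103,"dy":0.213,"dz":-0.105,"yaw":0.376}
    - {"dx":-0.103,"dy":0.213,"dz":-0.105,"yaw":0.376}
    - {"dx":-0.103,"dy":0.213,"dz":-0.105,"yaw":0.376}

```text
time_s: 23.83
ee_pos: [0.5587, -0.1953, 0.2216]
orientation: [-3.141, -0.001, 3.053]
wrist_force: [0.2, -1.6, -6.4]
grip_width: 0.224
grip_force: 60.9
```

```bash
python3 - <<'E'
from h import *
d=snap('top','top5'); e=snap('scene','scene5')
a=cv2.resize(d['image'][110:240,360:490,::-1],(396,396),interpolation=cv2.INTER_CUBIC)
b=cv2.resize(e['image'][130:260,170:300,::-1],(396,396),interpolation=cv2.INTER_CUBIC)
cv2.imwrite('pics/v5.png',np.hstack([a,b]))
E
python3 mv.py .56 -.197 .223 3.05
```

```text
t23.9 dx -0.002 dy 0.001 dz -0.002 yaw -0.001 | rows 1 j [ 0.85  0.68 -0.94  1.7   0.61  1.09  1.2 ] rpy [-3.140e+00 -2.000e-03  3.049e+00]
```

View pics/v5.png

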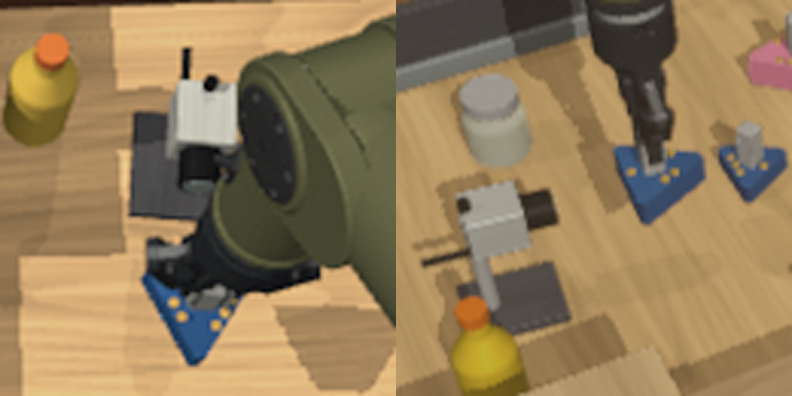

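The medium weight's one-stud side (stud at (630,173)) faces the lens. I'll hold it, then do sides two and three.

play_rows:
  plan:
    - {"dx":0,"dy":0,"dz":-0.001,"yaw":0}
    - {"dx":0,"dy":0,"dz":-0.001,"yaw":0}
    - {"dx":0,"dy":0,"dz":-0.001,"yaw":0}
    - {"dx":0,"dy":0,"dz":-0.001,"yaw":0}
    - {"dx":0,"dy":0,"dz":-0.001,"yaw":0}
    - {"dx":0,"dy":0,"dz":-0.001,"yaw":0}
    - {"dx":0,"dy":0,"dz":-0.001,"yaw":0}
    - {"dx":0,"dy":0,"dz":-0.001,"yaw":0}
    - {"dx":0,"dy":0,"dz":-0.001,"yaw":0}
    - {"dx":0,"dy":0,"dz":-0.001,"yaw":0}

```text
time_s: 24.77
ee_pos: [0.5589, -0.1969, 0.2229]
orientation: [-3.142, 0.0, 3.05]
wrist_force: [-0.3, -0.2, -7.2]
grip_width: 0.219
grip_force: 61.0
```

play_rows:
  plan:
    - {"dx":0,"dy":0,"dz":0,"yaw":0.12}
    - {"dx":0,"dy":0,"dz":0,"yaw":0.24}
    - {"dx":0,"dy":0,"dz":0,"yaw":0.36}
    - {"dx":0,"dy":0,"dz":0,"yaw":0.48}
    - {"dx":0,"dy":0,"dz":0,"yaw":0.6}
    - {"dx":0,"dy":0,"dz":0,"yaw":0.72}
    - {"dx":0,"dy":0,"dz":0,"yaw":0.84}
    - {"dx":0,"dy":0,"dz":0,"yaw":0.96}
    - {"dx":0,"dy":0,"dz":0,"yaw":1.047}

```text
time_s: 25.52
ee_pos: [0.559, -0.1966, 0.223]
orientation: [3.141, -0.0, 1.997]
wrist_force: [0.8, 0.8, -7.5]
grip_width: 0.222
grip_force: 60.9
```

play_rows:
  plan:
    - {"dx":0,"dy":0,"dz":0,"yaw":0.12}
    - {"dx":0,"dy":0,"dz":0,"yaw":0.24}
    - {"dx":0,"dy":0,"dz":0,"yaw":0.36}
    - {"dx":0,"dy":0,"dz":0,"yaw":0.48}
    - {"dx":0,"dy":0,"dz":0,"yaw":0.6}
    - {"dx":0,"dy":0,"dz":0,"yaw":0.72}
    - {"dx":0,"dy":0,"dz":0,"yaw":0.84}
    - {"dx":0,"dy":0,"dz":0,"yaw":0.96}
    - {"dx":0,"dy":0,"dz":0,"yaw":1.047}
    - {"dx":0,"dy":0,"dz":0,"yaw":1.047}

```text
time_s: 26.35
ee_pos: [0.5591, -0.1962, 0.2229]
orientation: [-3.142, -0.0, 0.953]
wrist_force: [0.2, 1.1, -6.5]
grip_width: 0.22
grip_force: 61.0
```

```bash
python3 mv.py .56 -.197 .223 .956
```

```text
t26.4 dx -0.000 dy 0.001 dz -0.000 yaw -0.003 | rows 1 j [ 0.53  0.54 -0.37  1.7   0.23  0.94 -0.55] rpy [-3.142 -0.     0.953]
```

play_rows:
  plan:
    - {"dx":0,"dy":0,"dz":0,"yaw":0}
    - {"dx":0,"dy":0,"dz":0,"yaw":0}
    - {"dx":0,"dy":0,"dz":0,"yaw":0}
    - {"dx":0,"dy":0,"dz":0,"yaw":0}
    - {"dx":0,"dy":0,"dz":0,"yaw":0}
    - {"dx":0,"dy":0,"dz":0,"yaw":0}
    - {"dx":0,"dy":0,"dz":0,"yaw":0}
    - {"dx":0,"dy":0,"dz":0,"yaw":0}
    - {"dx":0,"dy":0,"dz":0,"yaw":0}
    - {"dx":0,"dy":0,"dz":0,"yaw":0}
    - {"dx":0,"dy":0,"dz":0,"yaw":0}

```text
time_s: 27.27
ee_pos: [0.5589, -0.1969, 0.2229]
orientation: [-3.142, -0.0, 0.956]
wrist_force: [1.1, -0.6, -6.9]
grip_width: 0.225
grip_force: 61.0
```

play_rows:
  plan:
    - {"dx":0,"dy":0,"dz":0,"yaw":0.12}
    - {"dx":0,"dy":0,"dz":0,"yaw":0.24}
    - {"dx":0,"dy":0,"dz":0,"yaw":0.36}
    - {"dx":0,"dy":0,"dz":0,"yaw":0.48}
    - {"dx":0,"dy":0,"dz":0,"yaw":0.6}
    - {"dx":0,"dy":0,"dz":0,"yaw":0.72}
    - {"dx":0,"dy":0,"dz":0,"yaw":0.84}
    - {"dx":0,"dy":0,"dz":0,"yaw":0.96}
    - {"dx":0,"dy":0,"dz":0,"yaw":1.045}

```text
time_s: 28.02
ee_pos: [0.559, -0.1966, 0.2229]
orientation: [-3.141, -0.0, -0.095]
wrist_force: [0.1, -0.1, -6.4]
grip_width: 0.224
grip_force: 60.9
```

play_rows:
  plan:
    - {"dx":0,"dy":0,"dz":0,"yaw":0.12}
    - {"dx":0,"dy":0,"dz":0,"yaw":0.24}
    - {"dx":0,"dy":0,"dz":0,"yaw":0.36}
    - {"dx":0,"dy":0,"dz":0,"yaw":0.48}
    - {"dx":0,"dy":0,"dz":0,"yaw":0.6}
    - {"dx":0,"dy":0,"dz":0,"yaw":0.72}
    - {"dx":0,"dy":0,"dz":0,"yaw":0.84}
    - {"dx":0,"dy":0,"dz":0,"yaw":0.96}
    - {"dx":0,"dy":0,"dz":0,"yaw":1.045}
    - {"dx":0,"dy":0,"dz":0,"yaw":1.045}

```text
time_s: 28.85
ee_pos: [0.5591, -0.1962, 0.2228]
orientation: [-3.142, 0.0, -1.137]
wrist_force: [-0.3, 0.1, -7.1]
grip_width: 0.223
grip_force: 61.0
```

play_rows:
  plan:
    - {"dx":0,"dy":0,"dz":0,"yaw":0}
    - {"dx":0,"dy":0,"dz":0,"yaw":0}
    - {"dx":0,"dy":0,"dz":0,"yaw":0}
    - {"dx":0,"dy":0,"dz":0,"yaw":0}
    - {"dx":0,"dy":0,"dz":0,"yaw":0}
    - {"dx":0,"dy":0,"dz":0,"yaw":0}
    - {"dx":0,"dy":0,"dz":0,"yaw":0}
    - {"dx":0,"dy":0,"dz":0,"yaw":0}
    - {"dx":0,"dy":0,"dz":0,"yaw":0}
    - {"dx":0,"dy":0,"dz":0,"yaw":0}
    - {"dx":0,"dy":0,"dz":0,"yaw":0}

```text
time_s: 29.77
ee_pos: [0.559, -0.1969, 0.2229]
orientation: [-3.142, -0.0, -1.134]
wrist_force: [-0.9, -0.9, -6.6]
grip_width: 0.227
grip_force: 61.0
```

play_rows:
  plan:
    - {"dx":0,"dy":0,"dz":-0.02,"yaw":-0.12}
    - {"dx":0,"dy":0,"dz":-0.04,"yaw":-0.24}
    - {"dx":0,"dy":0,"dz":-0.06,"yaw":-0.36}
    - {"dx":0,"dy":0,"dz":-0.07,"yaw":-0.48}
    - {"dx":0,"dy":0,"dz":-0.07,"yaw":-0.6}
    - {"dx":0,"dy":0,"dz":-0.07,"yaw":-0.72}
    - {"dx":0,"dy":0,"dz":-0.07,"yaw":-0.84}
    - {"dx":0,"dy":0,"dz":-0.07,"yaw":-0.96}
    - {"dx":0,"dy":0,"dz":-0.07,"yaw":-1.08}
    - {"dx":0,"dy":0,"dz":-0.07,"yaw":-1.138}
    - {"dx":0,"dy":0,"dz":-0.07,"yaw":-1.138}

```text
time_s: 30.68
ee_pos: [0.5587, -0.1972, 0.2928]
orientation: [-3.142, 0.0, 0.006]
wrist_force: [-0.8, -0.1, -8.0]
grip_width: 0.223
grip_force: 60.8
```

```bash
python3 mv.py .537 .198 .28 0
```

```text
t30.7 dx -0.019 dy -0.395 dz 0.013 yaw 0.006 | rows 10 j [ 0.35  0.46 -0.08  1.61  0.04  1.08 -1.3 ] rpy [-3.142  0.     0.006]
```

play_rows:
  plan:
    - {"dx":0,"dy":-0.02,"dz":0,"yaw":0}
    - {"dx":-0.003,"dy":-0.055,"dz":0,"yaw":0}
    - {"dx":-0.006,"dy":-0.095,"dz":0,"yaw":0}
    - {"dx":-0.008,"dy":-0.135,"dz":0,"yaw":0}
    - {"dx":-0.01,"dy":-0.175,"dz":0,"yaw":0}
    - {"dx":-0.013,"dy":-0.215,"dz":0,"yaw":0}
    - {"dx":-0.016,"dy":-0.255,"dz":0,"yaw":0}
    - {"dx":-0.019,"dy":-0.295,"dz":0,"yaw":0}
    - {"dx":-0.019,"dy":-0.335,"dz":0,"yaw":0}
    - {"dx":-0.019,"dy":-0.37,"dz":0,"yaw":0}
    - {"dx":-0.019,"dy":-0.395,"dz":0,"yaw":0}
    - {"dx":-0.019,"dy":-0.395,"dz":0,"yaw":0}

```text
time_s: 31.68
ee_pos: [0.537, 0.2062, 0.293]
orientation: [-3.136, 0.0, 0.01]
wrist_force: [0.6, 2.2, -7.6]
grip_width: 0.22
grip_force: 61.1
```

play_rows:
  plan:
    - {"dx":0,"dy":0,"dz":0.03,"yaw":0}
    - {"dx":0,"dy":0,"dz":0.06,"yaw":0}
    - {"dx":0,"dy":0,"dz":0.09,"yaw":0}
    - {"dx":0,"dy":0,"dz":0.115,"yaw":0}
    - {"dx":0,"dy":0,"dz":0.135,"yaw":0}
    - {"dx":0,"dy":0,"dz":0.147,"yaw":0}
    - {"dx":0,"dy":0,"dz":0.153,"yaw":0}
    - {"dx":0,"dy":0,"dz":0.153,"yaw":0}
    - {"dx":0,"dy":0,"dz":0.153,"yaw":0}

```text
time_s: 32.43
ee_pos: [0.5389, 0.1979, 0.1403]
orientation: [-3.142, -0.001, 0.003]
wrist_force: [-0.4, 0.3, -5.5]
grip_width: 0.223
grip_force: 60.9
```

```bash
python3 mv.py .537 .198 .136 0
```

```text
t32.4 dx -0.002 dy -0.000 dz 0.004 yaw 0.003 | rows 1 j [-0.31  0.6  -0.13  1.84  0.11  0.7  -2.07] rpy [-3.142e+00 -1.000e-03  3.000e-03]
```

play_rows:
  plan:
    - {"dx":0,"dy":0,"dz":0.002,"yaw":0}
    - {"dx":0,"dy":0,"dz":0.004,"yaw":0}
    - {"dx":0,"dy":0,"dz":0.004,"yaw":0}
    - {"dx":0,"dy":0,"dz":0.004,"yaw":0}

```text
time_s: 32.77
ee_pos: [0.5387, 0.1981, 0.1364]
orientation: [-3.141, -0.001, 0.004]
wrist_force: [0.2, 0.6, -6.8]
grip_width: 0.221
grip_force: 61.3
```

play_rows:
  plan:
    - {"dx":0,"dy":0,"dz":0,"yaw":0}
    - {"dx":0,"dy":0,"dz":0,"yaw":0}
    - {"dx":0,"dy":0,"dz":0,"yaw":0}
    - {"dx":0,"dy":0,"dz":0,"yaw":0}
  gripper: 0.045

```text
time_s: 33.1
ee_pos: [0.5389, 0.1982, 0.1365]
orientation: [-3.141, -0.001, 0.004]
wrist_force: [0.8, -1.0, -0.7]
grip_width: 0.53
grip_force: 0.0
```

play_rows:
  plan:
    - {"dx":0,"dy":0,"dz":-0.02,"yaw":0}
    - {"dx":0,"dy":0,"dz":-0.05,"yaw":0}
    - {"dx":0,"dy":0,"dz":-0.09,"yaw":0}
    - {"dx":0,"dy":0,"dz":-0.13,"yaw":0}
    - {"dx":0,"dy":0,"dz":-0.15,"yaw":0}
    - {"dx":0,"dy":0,"dz":-0.15,"yaw":0}
  gripper: 0.045

```text
time_s: 33.6
ee_pos: [0.5403, 0.1989, 0.2917]
orientation: [-3.138, -0.009, 0.004]
wrist_force: [0.9, 0.9, -0.6]
grip_width: 0.527
grip_force: 0.0
```

```bash
python3 - <<'E'
from fit import *
a=snap('top','top6');b=snap('scene','scene6')
g=(.422,-.275,2.09)
print('S',fit('S',*g,['top6','scene6']),fit('S',*g,['top6']),fit('S',*g,['scene6']))
print('L',fit('L',.538,.332,np.pi,['scene6'],z0=.018));print('M',fit('M',.538,.198,np.pi,['scene6'],z0=.018))
E
python3 mv.py .4225 -.2755 .28 -1.04
```

```text
S (array([ 0.42308017, -0.27547906,  2.06897215]), np.float64(0.815224341692671)) (array([ 0.42312683, -0.27452252,  2.10119327]), np.float64(0.3666823024860953)) (array([ 0.42114632, -0.27904859,  1.97228694]), np.float64(0.42247238742565846))
L (array([0.53549398, 0.32914308, 3.17331499]), np.float64(0.25701187391440533))
M (array([0.53707655, 0.19435662, 3.18037462]), np.float64(0.32467105263157897))
t33.7 dx -0.118 dy 0.473 dz 0.007 yaw 1.044 | rows 12 j [-0.29  0.44 -0.15  1.67  0.07  1.04 -2.04] rpy [-3.141e+00 -2.000e-03  4.000e-03]
```

play_rows:
  plan:
    - {"dx":-0.01,"dy":0.04,"dz":0,"yaw":0.1}
    - {"dx":-0.02,"dy":0.08,"dz":0,"yaw":0.2}
    - {"dx":-0.03,"dy":0.12,"dz":0,"yaw":0.3}
    - {"dx":-0.04,"dy":0.16,"dz":0,"yaw":0.4}
    - {"dx":-0.05,"dy":0.2,"dz":0,"yaw":0.5}
    - {"dx":-0.06,"dy":0.24,"dz":0,"yaw":0.6}
    - {"dx":-0.07,"dy":0.28,"dz":0,"yaw":0.7}
    - {"dx":-0.08,"dy":0.32,"dz":0,"yaw":0.8}
    - {"dx":-0.09,"dy":0.36,"dz":0,"yaw":0.9}
    - {"dx":-0.1,"dy":0.4,"dz":0,"yaw":1.0}
    - {"dx":-0.11,"dy":0.44,"dz":0.03,"yaw":1.06}
    - {"dx":-0.118,"dy":0.473,"dz":0.06,"yaw":1.06}
  gripper: 0.06

```text
time_s: 34.7
ee_pos: [0.4237, -0.2683, 0.2338]
orientation: [-3.141, -0.002, -1.061]
wrist_force: [1.5, 0.7, -1.6]
grip_width: 0.706
grip_force: 0.0
```

```bash
python3 mv.py .4228 -.2755 .108 -1.057
```

```text
t34.7 dx 0.006 dy 0.004 dz 0.126 yaw -0.004 | rows 4 j [ 0.36  0.4   0.22  1.93 -0.11  0.83 -1.99] rpy [-3.141e+00 -2.000e-03 -1.061e+00]
```

play_rows:
  plan:
    - {"dx":0,"dy":0.001,"dz":0,"yaw":0}
    - {"dx":0,"dy":0.001,"dz":0.03,"yaw":0}
    - {"dx":0,"dy":0.001,"dz":0.06,"yaw":0}
    - {"dx":0,"dy":0.001,"dz":0.09,"yaw":0}
    - {"dx":0,"dy":0.001,"dz":0.115,"yaw":0}
    - {"dx":0,"dy":0.001,"dz":0.123,"yaw":0}
    - {"dx":0,"dy":0.001,"dz":0.123,"yaw":0}
    - {"dx":0,"dy":0.001,"dz":0.123,"yaw":0}

```text
time_s: 35.37
ee_pos: [0.4235, -0.2661, 0.1112]
orientation: [3.141, 0.001, -1.056]
wrist_force: [0.9, -0.1, -0.2]
grip_width: 0.703
grip_force: 0.0
```

play_rows:
  plan:
    - {"dx":0,"dy":0,"dz":0,"yaw":0}
    - {"dx":0,"dy":0,"dz":0,"yaw":0}
    - {"dx":0,"dy":0,"dz":0,"yaw":0}
    - {"dx":0,"dy":0,"dz":0,"yaw":0}
    - {"dx":0,"dy":0,"dz":0,"yaw":0}
    - {"dx":0,"dy":0,"dz":0,"yaw":0}
    - {"dx":0,"dy":0,"dz":0,"yaw":0}
  gripper: 0

```text
time_s: 35.95
ee_pos: [0.4233, -0.2669, 0.1125]
orientation: [-3.141, -0.001, -1.057]
wrist_force: [-3.4, -0.5, 7.0]
grip_width: 0.219
grip_force: 60.2
```

```bash
python3 mv.py .5635 -.197 .22 0
```

```text
t36.0 dx 0.008 dy -0.156 dz -0.108 yaw -1.057 | rows 9 j [ 0.41  0.58  0.16  2.06 -0.17  0.52 -1.94] rpy [-3.141e+00 -1.000e-03 -1.057e+00]
```

The grip sits about 7 mm off the post centre along tool x, so I'll regrasp it centred.

play_rows:
  plan:
    - {"dx":0,"dy":0,"dz":0,"yaw":0}
    - {"dx":0,"dy":0,"dz":0,"yaw":0}
    - {"dx":0,"dy":0,"dz":0,"yaw":0}
    - {"dx":0.007,"dy":0,"dz":0,"yaw":0}
    - {"dx":0.007,"dy":0,"dz":0,"yaw":0}
    - {"dx":0.007,"dy":0,"dz":0,"yaw":0}
  gripper: 0.05

```text
time_s: 36.45
ee_pos: [0.4275, -0.273, 0.1113]
orientation: [-3.141, -0.001, -1.057]
wrist_force: [-0.4, -0.6, 0.8]
grip_width: 0.586
grip_force: 0.0
```

play_rows:
  plan:
    - {"dx":0,"dy":0,"dz":0,"yaw":0}
    - {"dx":0,"dy":0,"dz":0,"yaw":0}
    - {"dx":0,"dy":0,"dz":0,"yaw":0}
    - {"dx":0,"dy":0,"dz":0,"yaw":0}
    - {"dx":0,"dy":0,"dz":0,"yaw":0}
    - {"dx":0,"dy":0,"dz":0,"yaw":0}
    - {"dx":0,"dy":0,"dz":0,"yaw":0}
  gripper: 0

```text
time_s: 37.03
ee_pos: [0.427, -0.2724, 0.1113]
orientation: [3.141, 0.0, -1.056]
wrist_force: [-0.9, -0.1, -0.4]
grip_width: 0.225
grip_force: 60.1
```

```bash
python3 mv.py .5635 -.197 .22 0
```

```text
t37.0 dx 0.002 dy -0.156 dz -0.109 yaw -1.056 | rows 9 j [ 0.41  0.58  0.16  2.04 -0.17  0.53 -1.93] rpy [ 3.141  0.    -1.056]
```

play_rows:
  plan:
    - {"dx":0,"dy":0,"dz":-0.03,"yaw":0}
    - {"dx":0,"dy":0,"dz":-0.06,"yaw":0}
    - {"dx":0,"dy":0,"dz":-0.09,"yaw":-0.12}
    - {"dx":0,"dy":0,"dz":-0.108,"yaw":-0.24}
    - {"dx":0,"dy":0,"dz":-0.108,"yaw":-0.36}
    - {"dx":0,"dy":0,"dz":-0.108,"yaw":-0.48}
    - {"dx":0,"dy":0,"dz":-0.108,"yaw":-0.6}
    - {"dx":0,"dy":0,"dz":-0.108,"yaw":-0.72}
    - {"dx":0,"dy":0,"dz":-0.108,"yaw":-0.84}
    - {"dx":0,"dy":0,"dz":-0.108,"yaw":-0.96}
    - {"dx":0,"dy":0,"dz":-0.108,"yaw":-1.08}
    - {"dx":0,"dy":0,"dz":-0.108,"yaw":-1.2}

```text
time_s: 38.03
ee_pos: [0.4266, -0.2722, 0.2187]
orientation: [-3.141, 0.001, 0.15]
wrist_force: [0.3, -0.4, -4.4]
grip_width: 0.225
grip_force: 60.5
```

play_rows:
  plan:
    - {"dx":0,"dy":0,"dz":0,"yaw":-0.12}
    - {"dx":0,"dy":0,"dz":0,"yaw":-0.24}
    - {"dx":0,"dy":0,"dz":0,"yaw":-0.36}
    - {"dx":0,"dy":0,"dz":0,"yaw":-0.48}
    - {"dx":0,"dy":0,"dz":0,"yaw":-0.6}
    - {"dx":0,"dy":0,"dz":0,"yaw":-0.72}
    - {"dx":0,"dy":0,"dz":0,"yaw":-0.84}
    - {"dx":0,"dy":0,"dz":0,"yaw":-0.96}
    - {"dx":0,"dy":0,"dz":0,"yaw":-1.08}
    - {"dx":0,"dy":0,"dz":0,"yaw":-1.2}
    - {"dx":0,"dy":0,"dz":0,"yaw":-1.32}
    - {"dx":0,"dy":0,"dz":0,"yaw":-1.44}

```text
time_s: 39.03
ee_pos: [0.4265, -0.2723, 0.2187]
orientation: [-3.14, -0.001, 1.59]
wrist_force: [0.1, -0.5, -4.2]
grip_width: 0.226
grip_force: 60.5
```

play_rows:
  plan:
    - {"dx":0,"dy":0,"dz":0,"yaw":-0.12}
    - {"dx":0,"dy":0,"dz":0,"yaw":-0.24}
    - {"dx":0,"dy":0,"dz":0,"yaw":-0.36}
    - {"dx":0,"dy":0,"dz":0,"yaw":-0.48}
    - {"dx":0,"dy":0,"dz":0,"yaw":-0.6}
    - {"dx":0,"dy":0,"dz":0,"yaw":-0.72}
    - {"dx":0,"dy":0,"dz":0,"yaw":-0.84}
    - {"dx":0,"dy":0,"dz":0,"yaw":-0.96}
    - {"dx":0,"dy":0,"dz":0,"yaw":-1.08}
    - {"dx":0,"dy":0,"dz":0,"yaw":-1.2}
    - {"dx":0,"dy":0,"dz":0,"yaw":-1.32}
    - {"dx":0,"dy":0,"dz":0,"yaw":-1.44}

```text
time_s: 40.03
ee_pos: [0.4265, -0.2725, 0.2187]
orientation: [3.141, -0.001, 3.029]
wrist_force: [-0.9, -0.2, -5.1]
grip_width: 0.229
grip_force: 60.5
```

```bash
python3 mv.py .5635 -.197 .219 3.05
```

```text
t40.0 dx -0.128 dy 0.090 dz -0.000 yaw -0.021 | rows 4 j [ 1.13  0.55 -0.93  1.92  0.54  0.95  1.4 ] rpy [ 3.141e+00 -1.000e-03  3.029e+00]
```

play_rows:
  plan:
    - {"dx":-0.015,"dy":0.01,"dz":0,"yaw":-0.015}
    - {"dx":-0.04,"dy":0.028,"dz":0,"yaw":-0.015}
    - {"dx":-0.07,"dy":0.049,"dz":0,"yaw":-0.015}
    - {"dx":-0.1,"dy":0.07,"dz":0,"yaw":-0.015}
    - {"dx":-0.118,"dy":0.083,"dz":0,"yaw":-0.015}
    - {"dx":-0.128,"dy":0.09,"dz":0,"yaw":-0.015}
    - {"dx":-0.128,"dy":0.09,"dz":0,"yaw":-0.015}
    - {"dx":-0.128,"dy":0.09,"dz":0,"yaw":-0.015}

```text
time_s: 40.7
ee_pos: [0.5642, -0.1981, 0.2184]
orientation: [-3.141, -0.002, 3.04]
wrist_force: [-0.7, -0.8, -4.3]
grip_width: 0.224
grip_force: 60.5
```

```bash
python3 - <<'E'
from h import *
d=snap('top','top7'); e=snap('scene','scene7')
a=cv2.resize(d['image'][110:240,360:490,::-1],(396,396),interpolation=cv2.INTER_CUBIC)
b=cv2.resize(e['image'][130:260,170:300,::-1],(396,396),interpolation=cv2.INTER_CUBIC)
cv2.imwrite('pics/v7.png',np.hstack([a,b]))
E
python3 mv.py .5635 -.197 .219 3.05
```

```text
t40.8 dx 0.000 dy 0.002 dz -0.000 yaw -0.013 | rows 1 j [ 0.82  0.66 -0.88  1.69  0.57  1.07  1.22] rpy [-3.140e+00 -2.000e-03  3.037e+00]
```

View pics/v7.png

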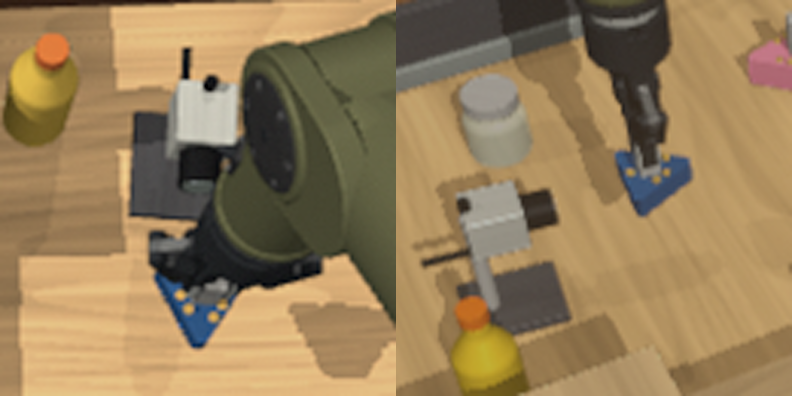

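The small weight's one-stud side faces the lens (stud at (630,170)). Holding, then sides two and three.

play_rows:
  plan:
    - {"dx":0,"dy":0.001,"dz":0,"yaw":-0.01}
    - {"dx":0,"dy":0.001,"dz":0,"yaw":-0.01}
    - {"dx":0,"dy":0.001,"dz":0,"yaw":-0.01}
    - {"dx":0,"dy":0.001,"dz":0,"yaw":-0.01}
    - {"dx":0,"dy":0.001,"dz":0,"yaw":-0.01}
    - {"dx":0,"dy":0.001,"dz":0,"yaw":-0.01}
    - {"dx":0,"dy":0.001,"dz":0,"yaw":-0.01}
    - {"dx":0,"dy":0.001,"dz":0,"yaw":-0.01}
    - {"dx":0,"dy":0.001,"dz":0,"yaw":-0.01}
    - {"dx":0,"dy":0.001,"dz":0,"yaw":-0.01}
    - {"dx":0,"dy":0.001,"dz":0,"yaw":-0.01}

```text
time_s: 41.72
ee_pos: [0.5649, -0.1971, 0.2193]
orientation: [3.142, -0.0, 3.049]
wrist_force: [0.4, 0.3, -4.1]
grip_width: 0.225
grip_force: 60.5
```

play_rows:
  plan:
    - {"dx":0,"dy":0,"dz":0,"yaw":0.12}
    - {"dx":0,"dy":0,"dz":0,"yaw":0.24}
    - {"dx":0,"dy":0,"dz":0,"yaw":0.36}
    - {"dx":0,"dy":0,"dz":0,"yaw":0.48}
    - {"dx":0,"dy":0,"dz":0,"yaw":0.6}
    - {"dx":0,"dy":0,"dz":0,"yaw":0.72}
    - {"dx":0,"dy":0,"dz":0,"yaw":0.84}
    - {"dx":0,"dy":0,"dz":0,"yaw":0.96}
    - {"dx":0,"dy":0,"dz":0,"yaw":1.047}

```text
time_s: 42.47
ee_pos: [0.565, -0.1969, 0.2194]
orientation: [3.141, -0.0, 1.996]
wrist_force: [-0.6, -0.4, -3.9]
grip_width: 0.224
grip_force: 60.4
```

play_rows:
  plan:
    - {"dx":0,"dy":0,"dz":0,"yaw":0.12}
    - {"dx":0,"dy":0,"dz":0,"yaw":0.24}
    - {"dx":0,"dy":0,"dz":0,"yaw":0.36}
    - {"dx":0,"dy":0,"dz":0,"yaw":0.48}
    - {"dx":0,"dy":0,"dz":0,"yaw":0.6}
    - {"dx":0,"dy":0,"dz":0,"yaw":0.72}
    - {"dx":0,"dy":0,"dz":0,"yaw":0.84}
    - {"dx":0,"dy":0,"dz":0,"yaw":0.96}
    - {"dx":0,"dy":0,"dz":0,"yaw":1.047}
    - {"dx":0,"dy":0,"dz":0,"yaw":1.047}

```text
time_s: 43.3
ee_pos: [0.565, -0.1965, 0.2193]
orientation: [-3.142, -0.0, 0.952]
wrist_force: [-0.6, 0.0, -4.6]
grip_width: 0.223
grip_force: 60.5
```

play_rows:
  plan:
    - {"dx":0,"dy":0,"dz":0,"yaw":0}
    - {"dx":0,"dy":0,"dz":0,"yaw":0}
    - {"dx":0,"dy":0,"dz":0,"yaw":0}
    - {"dx":0,"dy":0,"dz":0,"yaw":0}
    - {"dx":0,"dy":0,"dz":0,"yaw":0}
    - {"dx":0,"dy":0,"dz":0,"yaw":0}
    - {"dx":0,"dy":0,"dz":0,"yaw":0}
    - {"dx":0,"dy":0,"dz":0,"yaw":0}
    - {"dx":0,"dy":0,"dz":0,"yaw":0}
    - {"dx":0,"dy":0,"dz":0,"yaw":0}
    - {"dx":0,"dy":0,"dz":0,"yaw":0}

```text
time_s: 44.22
ee_pos: [0.5649, -0.1971, 0.2193]
orientation: [-3.142, -0.0, 0.955]
wrist_force: [-0.5, -0.4, -3.0]
grip_width: 0.223
grip_force: 60.5
```

play_rows:
  plan:
    - {"dx":0,"dy":0,"dz":0,"yaw":0.12}
    - {"dx":0,"dy":0,"dz":0,"yaw":0.24}
    - {"dx":0,"dy":0,"dz":0,"yaw":0.36}
    - {"dx":0,"dy":0,"dz":0,"yaw":0.48}
    - {"dx":0,"dy":0,"dz":0,"yaw":0.6}
    - {"dx":0,"dy":0,"dz":0,"yaw":0.72}
    - {"dx":0,"dy":0,"dz":0,"yaw":0.84}
    - {"dx":0,"dy":0,"dz":0,"yaw":0.96}
    - {"dx":0,"dy":0,"dz":0,"yaw":1.045}

```text
time_s: 44.97
ee_pos: [0.565, -0.1969, 0.2194]
orientation: [-3.141, -0.0, -0.096]
wrist_force: [0.4, -0.1, -4.0]
grip_width: 0.221
grip_force: 60.4
```

play_rows:
  plan:
    - {"dx":0,"dy":0,"dz":0,"yaw":0.12}
    - {"dx":0,"dy":0,"dz":0,"yaw":0.24}
    - {"dx":0,"dy":0,"dz":0,"yaw":0.36}
    - {"dx":0,"dy":0,"dz":0,"yaw":0.48}
    - {"dx":0,"dy":0,"dz":0,"yaw":0.6}
    - {"dx":0,"dy":0,"dz":0,"yaw":0.72}
    - {"dx":0,"dy":0,"dz":0,"yaw":0.84}
    - {"dx":0,"dy":0,"dz":0,"yaw":0.96}
    - {"dx":0,"dy":0,"dz":0,"yaw":1.045}
    - {"dx":0,"dy":0,"dz":0,"yaw":1.045}

```text
time_s: 45.8
ee_pos: [0.5651, -0.1966, 0.2192]
orientation: [-3.142, 0.0, -1.138]
wrist_force: [-0.3, -0.5, -4.8]
grip_width: 0.224
grip_force: 60.5
```

play_rows:
  plan:
    - {"dx":0,"dy":0,"dz":0,"yaw":0}
    - {"dx":0,"dy":0,"dz":0,"yaw":0}
    - {"dx":0,"dy":0,"dz":0,"yaw":0}
    - {"dx":0,"dy":0,"dz":0,"yaw":0}
    - {"dx":0,"dy":0,"dz":0,"yaw":0}
    - {"dx":0,"dy":0,"dz":0,"yaw":0}
    - {"dx":0,"dy":0,"dz":0,"yaw":0}
    - {"dx":0,"dy":0,"dz":0,"yaw":0}
    - {"dx":0,"dy":0,"dz":0,"yaw":0}
    - {"dx":0,"dy":0,"dz":0,"yaw":0}
    - {"dx":0,"dy":0,"dz":0,"yaw":0}

```text
time_s: 46.72
ee_pos: [0.5649, -0.1971, 0.2193]
orientation: [-3.142, 0.0, -1.135]
wrist_force: [0.1, 0.5, -4.6]
grip_width: 0.221
grip_force: 60.5
```

play_rows:
  plan:
    - {"dx":0,"dy":0,"dz":-0.02,"yaw":-0.12}
    - {"dx":0,"dy":0,"dz":-0.04,"yaw":-0.24}
    - {"dx":0,"dy":0,"dz":-0.06,"yaw":-0.36}
    - {"dx":0,"dy":0,"dz":-0.07,"yaw":-0.48}
    - {"dx":0,"dy":0,"dz":-0.07,"yaw":-0.6}
    - {"dx":0,"dy":0,"dz":-0.07,"yaw":-0.72}
    - {"dx":0,"dy":0,"dz":-0.07,"yaw":-0.84}
    - {"dx":0,"dy":0,"dz":-0.07,"yaw":-0.96}
    - {"dx":0,"dy":0,"dz":-0.07,"yaw":-1.08}
    - {"dx":0,"dy":0,"dz":-0.07,"yaw":-1.138}
    - {"dx":0,"dy":0,"dz":-0.07,"yaw":-1.138}

```text
time_s: 47.63
ee_pos: [0.5647, -0.1974, 0.2892]
orientation: [-3.142, 0.0, 0.005]
wrist_force: [0.2, -0.3, -3.3]
grip_width: 0.222
grip_force: 60.4
```

```bash
python3 mv.py .538 .0885 .28 0
```

```text
t47.6 dx -0.025 dy -0.286 dz 0.009 yaw 0.005 | rows 7 j [ 0.3   0.47 -0.01  1.6   0.    1.07 -1.27] rpy [-3.142  0.     0.005]
```

play_rows:
  plan:
    - {"dx":0,"dy":-0.02,"dz":0,"yaw":0}
    - {"dx":-0.006,"dy":-0.055,"dz":0,"yaw":0}
    - {"dx":-0.012,"dy":-0.095,"dz":0,"yaw":0}
    - {"dx":-0.018,"dy":-0.135,"dz":0,"yaw":0}
    - {"dx":-0.024,"dy":-0.175,"dz":0,"yaw":0}
    - {"dx":-0.025,"dy":-0.215,"dz":0,"yaw":0}
    - {"dx":-0.025,"dy":-0.25,"dz":0,"yaw":0}
    - {"dx":-0.025,"dy":-0.275,"dz":0,"yaw":0}
    - {"dx":-0.025,"dy":-0.286,"dz":0,"yaw":0}
    - {"dx":-0.025,"dy":-0.286,"dz":0,"yaw":0}
    - {"dx":-0.025,"dy":-0.286,"dz":0,"yaw":0}

```text
time_s: 48.55
ee_pos: [0.5391, 0.0887, 0.2892]
orientation: [3.141, 0.0, 0.002]
wrist_force: [-0.6, -1.4, -4.3]
grip_width: 0.227
grip_force: 60.4
```

play_rows:
  plan:
    - {"dx":0,"dy":0,"dz":0.03,"yaw":0}
    - {"dx":0,"dy":0,"dz":0.06,"yaw":0}
    - {"dx":0,"dy":0,"dz":0.09,"yaw":0}
    - {"dx":0,"dy":0,"dz":0.115,"yaw":0}
    - {"dx":0,"dy":0,"dz":0.135,"yaw":0}
    - {"dx":0,"dy":0,"dz":0.149,"yaw":0}
    - {"dx":0,"dy":0,"dz":0.156,"yaw":0}
    - {"dx":0,"dy":0,"dz":0.156,"yaw":0}
    - {"dx":0,"dy":0,"dz":0.156,"yaw":0}

```text
time_s: 49.3
ee_pos: [0.5395, 0.0876, 0.1336]
orientation: [3.141, -0.0, 0.001]
wrist_force: [0.3, 0.5, -4.1]
grip_width: 0.224
grip_force: 60.4
```

```bash
python3 mv.py .538 .0885 .13 0
```

```text
t49.3 dx -0.002 dy -0.001 dz 0.004 yaw 0.001 | rows 1 j [-0.17  0.58 -0.05  1.92  0.05  0.64 -1.82] rpy [ 3.141e+00 -0.000e+00  1.000e-03]
```

play_rows:
  plan:
    - {"dx":0,"dy":0,"dz":0.002,"yaw":0}
    - {"dx":0,"dy":0,"dz":0.004,"yaw":0}
    - {"dx":0,"dy":0,"dz":0.004,"yaw":0}
    - {"dx":0,"dy":0,"dz":0.004,"yaw":0}

```text
time_s: 49.63
ee_pos: [0.5393, 0.0888, 0.1298]
orientation: [-3.141, -0.001, 0.003]
wrist_force: [0.2, -0.0, -3.9]
grip_width: 0.219
grip_force: 60.4
```

play_rows:
  plan:
    - {"dx":0,"dy":0,"dz":0,"yaw":0}
    - {"dx":0,"dy":0,"dz":0,"yaw":0}
    - {"dx":0,"dy":0,"dz":0,"yaw":0}
    - {"dx":0,"dy":0,"dz":0,"yaw":0}
  gripper: 0.045

```text
time_s: 49.97
ee_pos: [0.5394, 0.0889, 0.1297]
orientation: [-3.141, -0.001, 0.003]
wrist_force: [0.3, 0.4, -0.1]
grip_width: 0.524
grip_force: 0.0
```

play_rows:
  plan:
    - {"dx":0,"dy":0,"dz":-0.02,"yaw":0}
    - {"dx":0,"dy":0,"dz":-0.05,"yaw":0}
    - {"dx":0,"dy":0,"dz":-0.09,"yaw":0}
    - {"dx":0,"dy":0,"dz":-0.13,"yaw":0}
    - {"dx":0,"dy":0,"dz":-0.15,"yaw":0}
    - {"dx":0,"dy":0,"dz":-0.15,"yaw":0}
    - {"dx":0,"dy":0,"dz":-0.15,"yaw":0}
  gripper: 0.045

```text
time_s: 50.55
ee_pos: [0.5395, 0.0889, 0.2808]
orientation: [-3.141, -0.003, 0.003]
wrist_force: [0.6, -0.3, -0.1]
grip_width: 0.531
grip_force: 0.0
```

```bash
python3 mv.py .396 .219 .28 1.556; python3 - <<'E'
from h import *
d=snap('top','top8'); e=snap('scene','scene8')
a=cv2.resize(d['image'][150:270,160:360,::-1],(400,240),interpolation=cv2.INTER_CUBIC)
b=cv2.resize(e['image'][190:400,190:400,::-1],(400,400),interpolation=cv2.INTER_CUBIC)
o=np.zeros((400,800,3),np.uint8);o[:240,:400]=a;o[:,400:]=b
cv2.imwrite('pics/v8.png',o)
E
```

```text
t50.5 dx -0.143 dy -0.130 dz 0.001 yaw -1.553 | rows 13 j [-0.17  0.4  -0.06  1.75  0.03  0.99 -1.81] rpy [-3.141e+00 -3.000e-03  3.000e-03]
```

View pics/v8.png

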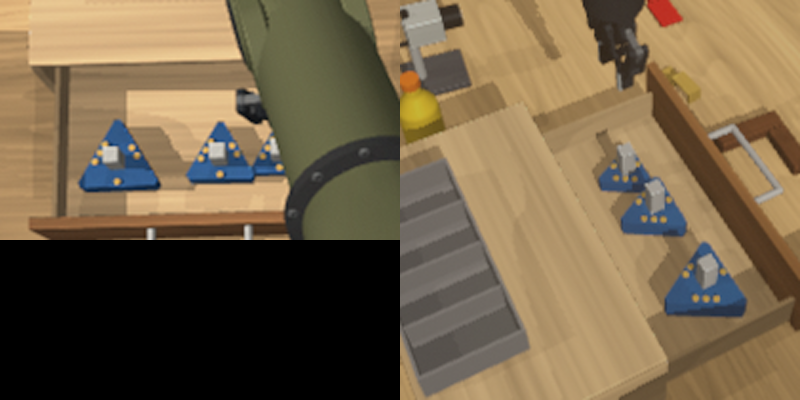

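All three weights stand upright in the drawer, at (115,155), (218,155) and (270,150) in the left crop. Now to the handle to shut it.

play_rows:
  plan:
    - {"dx":-0.012,"dy":-0.011,"dz":0,"yaw":-0.12}
    - {"dx":-0.024,"dy":-0.022,"dz":0,"yaw":-0.24}
    - {"dx":-0.036,"dy":-0.033,"dz":0,"yaw":-0.36}
    - {"dx":-0.048,"dy":-0.044,"dz":0,"yaw":-0.48}
    - {"dx":-0.06,"dy":-0.055,"dz":0,"yaw":-0.6}
    - {"dx":-0.072,"dy":-0.066,"dz":0,"yaw":-0.72}
    - {"dx":-0.084,"dy":-0.077,"dz":0,"yaw":-0.84}
    - {"dx":-0.096,"dy":-0.088,"dz":0,"yaw":-0.96}
    - {"dx":-0.108,"dy":-0.099,"dz":0,"yaw":-1.08}
    - {"dx":-0.12,"dy":-0.11,"dz":0,"yaw":-1.2}
    - {"dx":-0.135,"dy":-0.122,"dz":0,"yaw":-1.32}
    - {"dx":-0.143,"dy":-0.13,"dz":0,"yaw":-1.44}

```text
time_s: 51.65
ee_pos: [0.3936, 0.2191, 0.2779]
orientation: [-3.138, 0.001, 1.45]
wrist_force: [-0.2, -0.6, -0.5]
grip_width: 0.525
grip_force: 0.0
```

```bash
python3 mv.py .396 .219 .152 1.556
```

```text
t51.6 dx 0.000 dy 0.002 dz 0.126 yaw -0.106 | rows 4 j [-0.2   0.29 -0.47  1.97  0.16  0.92 -0.87] rpy [-3.138e+00  1.000e-03  1.450e+00]
```

play_rows:
  plan:
    - {"dx":0,"dy":0.002,"dz":0.0,"yaw":-0.106}
    - {"dx":0,"dy":0.002,"dz":0.03,"yaw":-0.106}
    - {"dx":0,"dy":0.002,"dz":0.06,"yaw":-0.106}
    - {"dx":0,"dy":0.002,"dz":0.09,"yaw":-0.106}
    - {"dx":0,"dy":0.002,"dz":0.115,"yaw":-0.106}
    - {"dx":0,"dy":0.002,"dz":0.126,"yaw":-0.106}
    - {"dx":0,"dy":0.002,"dz":0.126,"yaw":-0.106}
    - {"dx":0,"dy":0.002,"dz":0.126,"yaw":-0.106}

```text
time_s: 52.32
ee_pos: [0.3969, 0.2179, 0.1522]
orientation: [-3.138, 0.001, 1.549]
wrist_force: [-0.0, -0.1, 0.4]
grip_width: 0.529
grip_force: 0.0
```

play_rows:
  plan:
    - {"dx":0,"dy":0,"dz":0,"yaw":0}
    - {"dx":0,"dy":0,"dz":0,"yaw":0}
    - {"dx":0,"dy":0,"dz":0,"yaw":0}
    - {"dx":0,"dy":0,"dz":0,"yaw":0}
    - {"dx":0,"dy":0,"dz":0,"yaw":0}
    - {"dx":0,"dy":0,"dz":0,"yaw":0}
    - {"dx":0,"dy":0,"dz":0,"yaw":0}
  gripper: 0

```text
time_s: 52.9
ee_pos: [0.3979, 0.2183, 0.1542]
orientation: [3.14, -0.001, 1.549]
wrist_force: [-1.7, -1.0, 6.1]
grip_width: 0.093
grip_force: 58.7
```

```bash
python3 mv.py .584 .219 .152 1.556
```

```text
t52.9 dx 0.005 dy 0.186 dz 0.002 yaw -0.007 | rows 5 j [-0.27  0.47 -0.4   2.13  0.32  0.6  -0.92] rpy [ 3.140e+00 -1.000e-03  1.549e+00]
```

play_rows:
  plan:
    - {"dx":0,"dy":0.003,"dz":0,"yaw":0}
    - {"dx":0,"dy":0.008,"dz":0,"yaw":0}
    - {"dx":0,"dy":0.015,"dz":0,"yaw":0}
    - {"dx":0,"dy":0.024,"dz":0,"yaw":0}
    - {"dx":0,"dy":0.034,"dz":0,"yaw":0}
    - {"dx":0,"dy":0.044,"dz":0,"yaw":0}
    - {"dx":0,"dy":0.054,"dz":0,"yaw":0}
    - {"dx":0,"dy":0.064,"dz":0,"yaw":0}
    - {"dx":0,"dy":0.074,"dz":0,"yaw":0}
    - {"dx":0,"dy":0.084,"dz":0,"yaw":0}
    - {"dx":0,"dy":0.094,"dz":0,"yaw":0}
    - {"dx":0,"dy":0.104,"dz":0,"yaw":0}

```text
time_s: 53.9
ee_pos: [0.502, 0.2173, 0.1542]
orientation: [3.141, -0.002, 1.55]
wrist_force: [-2.7, 3.0, 5.1]
grip_width: 0.086
grip_force: 58.7
```

play_rows:
  plan:
    - {"dx":0,"dy":0.01,"dz":0,"yaw":0}
    - {"dx":0,"dy":0.02,"dz":0,"yaw":0}
    - {"dx":0,"dy":0.03,"dz":0,"yaw":0}
    - {"dx":0,"dy":0.04,"dz":0,"yaw":0}
    - {"dx":0,"dy":0.05,"dz":0,"yaw":0}
    - {"dx":0,"dy":0.058,"dz":0,"yaw":0}
    - {"dx":0,"dy":0.065,"dz":0,"yaw":0}
    - {"dx":0,"dy":0.071,"dz":0,"yaw":0}
    - {"dx":0,"dy":0.075,"dz":0,"yaw":0}
    - {"dx":0,"dy":0.078,"dz":0,"yaw":0}
    - {"dx":0,"dy":0.08,"dz":0,"yaw":0}
    - {"dx":0,"dy":0.081,"dz":0,"yaw":0}

```text
time_s: 54.9
ee_pos: [0.5831, 0.2165, 0.1543]
orientation: [3.14, -0.004, 1.55]
wrist_force: [-2.9, 5.9, 4.0]
grip_width: 0.089
grip_force: 58.9
```

play_rows:
  plan:
    - {"dx":0,"dy":0.001,"dz":0,"yaw":0}
    - {"dx":0,"dy":0.003,"dz":0,"yaw":0}
    - {"dx":0,"dy":0.004,"dz":0,"yaw":0}
    - {"dx":0,"dy":0.004,"dz":0,"yaw":0}

```text
time_s: 55.23
ee_pos: [0.5859, 0.2165, 0.1543]
orientation: [-3.141, -0.003, 1.551]
wrist_force: [-4.1, 5.1, 6.4]
grip_width: 0.089
grip_force: 59.3
```

play_rows:
  plan:
    - {"dx":0,"dy":0.002,"dz":0,"yaw":0}
    - {"dx":0,"dy":0.003,"dz":0,"yaw":0}
    - {"dx":0,"dy":0.004,"dz":0,"yaw":0}
    - {"dx":0,"dy":0.004,"dz":0,"yaw":0}

```text
time_s: 55.57
ee_pos: [0.5864, 0.2166, 0.1542]
orientation: [-3.135, -0.001, 1.552]
wrist_force: [-16.1, 4.5, 14.6]
grip_width: 0.086
grip_force: 60.2
```

The drawer is against its stop: force rose to 16 N with no further travel. Releasing and withdrawing.

play_rows:
  plan:
    - {"dx":0,"dy":-0.003,"dz":0,"yaw":0}
    - {"dx":0,"dy":-0.003,"dz":0,"yaw":0}

```text
time_s: 55.73
ee_pos: [0.586, 0.2165, 0.1543]
orientation: [-3.14, -0.003, 1.551]
wrist_force: [-7.5, 5.9, 7.1]
grip_width: 0.09
grip_force: 59.6
```

play_rows:
  plan:
    - {"dx":0,"dy":0,"dz":0,"yaw":0}
    - {"dx":0,"dy":0,"dz":0,"yaw":0}
    - {"dx":0,"dy":0,"dz":0,"yaw":0}
    - {"dx":0,"dy":0,"dz":0,"yaw":0}
  gripper: 0.045

```text
time_s: 56.07
ee_pos: [0.5881, 0.2132, 0.1532]
orientation: [3.141, 0.001, 1.548]
wrist_force: [-0.0, 0.1, 0.6]
grip_width: 0.524
grip_force: 0.0
```

play_rows:
  plan:
    - {"dx":0,"dy":0,"dz":-0.02,"yaw":0}
    - {"dx":0,"dy":0,"dz":-0.05,"yaw":0}
    - {"dx":0,"dy":0,"dz":-0.09,"yaw":0}
    - {"dx":0,"dy":0,"dz":-0.13,"yaw":0}
    - {"dx":0,"dy":0,"dz":-0.16,"yaw":0}
    - {"dx":0,"dy":0,"dz":-0.16,"yaw":0}
    - {"dx":0,"dy":0,"dz":-0.16,"yaw":0}

```text
time_s: 56.65
ee_pos: [0.5885, 0.2139, 0.3153]
orientation: [3.138, -0.001, 1.548]
wrist_force: [-1.5, 0.3, -0.1]
grip_width: 0.524
grip_force: 0.0
```

play_rows:
  plan:
    - {"dx":-0.03,"dy":-0.02,"dz":0,"yaw":0}
    - {"dx":-0.07,"dy":-0.04,"dz":0,"yaw":0}
    - {"dx":-0.11,"dy":-0.06,"dz":0,"yaw":0}
    - {"dx":-0.15,"dy":-0.08,"dz":0,"yaw":0}
    - {"dx":-0.19,"dy":-0.09,"dz":0,"yaw":0}
    - {"dx":-0.23,"dy":-0.1,"dz":0,"yaw":0}
    - {"dx":-0.27,"dy":-0.1,"dz":0,"yaw":0}
    - {"dx":-0.3,"dy":-0.1,"dz":0,"yaw":0}
    - {"dx":-0.3,"dy":-0.1,"dz":0,"yaw":0}

```text
time_s: 57.4
ee_pos: [0.4793, -0.0927, 0.3116]
orientation: [-3.138, 0.004, 1.537]
wrist_force: [-0.5, -0.3, -0.3]
grip_width: 0.527
grip_force: 0.0
```

```bash
python3 - <<'E'
from h import *
d=snap('top','top9')
cv2.imwrite('pics/v9.png',cv2.resize(d['image'][150:235,170:350,::-1],(799,378),interpolation=cv2.INTER_CUBIC))
E
```

```text
(no output)
```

View pics/v9.png

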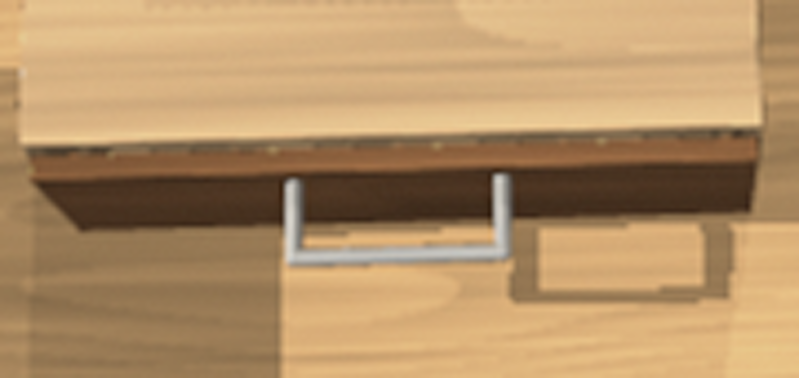

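The panel sits flush with the unit, with no gap beyond the edge shadow along (20..760,140). The drawer is shut, so I'm handing in.

```bash
python3 -c "
from workcell import bot
print(bot.close_job())"
```

```text
the job is handed in; nothing more can be done
None
```

I showed all three blue weights (large, medium, small) to the inspection camera side by side in order, stood them upright in the drawer and pushed it shut; the job is handed in at about 57 s, and the hand-in gave no verdict.

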